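# Strip the reel holder

### The arm

A 6-joint arm with a two-finger parallel gripper is mounted at the origin on the work surface. World frame = base frame: x ahead of the robot, y to its left, z up, the work surface at z = 0. Lengths are in m, angles in rad, forces in N, time in s.
With the tool pointing down it reaches from about 0.25 to 0.725 m from the base axis. Payload 4 kg.
Tool frame: the origin (TCP) lies on the centre line of the jaws, within the pads' length; the fingertips stand 11 mm ahead of it and the grasp point (between the pads) lies 8 mm behind it (bot.nose_length is the distance from the TCP to the fingertips, in m); z points along the fingers, y is the direction in which the jaws open and shut (so a half turn about z gives the same grasp; the last joint's range is limited). The gripper opens to 85 mm and grips with 20 to 120 N. Pads are 22 mm wide; open, the fingers measure 114 mm over their backs; the gripper's body (76 mm by 85 mm) begins 54 mm behind the grasp point. The pads swing forward as they close: fully open they stand 13 mm farther back than shut.
Start: joints at [1.155, 0.241, 0.005, 1.335, 0, 1.571], TCP at [0.202, 0.457, 0.242] pointing down, gripper open.
Joint ranges: [-2.72, 2.72], [-1.05, 1.87], [-1.09, 1.28], [-1.99, 2.15], [-1.42, 1.44], [-3.14, 3.14]. Speed limits (rad/s): [2.79, 2.79, 3.14, 3.14, 3.14, 3.14].

### API

Orientations are given as a unit quaternion [x, y, z, w].
In Python, from workcell import bot gives the robot as it stands.
- The arm moves only by the tool play_rows, never from a script. Its argument "plan" is one flat list of numbers, 6 for each row, row after row: the shift along the tool's x, y, z in mm, then the turn, a rotation vector about the tool's x, y, z in rad. A call has 1 to 20 rows; each row shifts and turns the commanded pose from where the row before left it, along the tool's axes as they then stand; what a row does not reach is not made up. A row lasts 1/8 s, in which the tool goes at most 62.5 mm and 10.7 degrees, less where a joint would pass 70% of its speed; a pose out of reach is approached as far as the arm can. A call with a gripper value outside its range is refused whole. "hand" is the opening in per cent of the stroke, from 0 (shut) to 100 (fully open), set as the call begins (left out, the last holds). The fingers move at their own pace and stop on an object; the grip force is fixed at half the most. Time passes only in rows, so rows that do not move let the fingers close. It gives the time, the measured TCP pose, the force and the opening at its end, in the units of the state.
- bot.get_obs(): the state, without advancing time (a new reading comes with each control period).
- bot.camera(name): name is "side" or "top" or "wrist"; returns a dict with "frame" (384x512x3 uint8, blue, green, red), "range_z" (384x512 float32, m along the optical axis (not along the pixel's ray), 0 where there is no reading), "K" (3x3 intrinsics, pixels), "cam_to_world" (4x4, takes a point from camera to world coordinates). Camera axes: x right, y down, z forward; pixel columns grow to the right and rows downward; lengths in m; the calibration is good to about 2 mm. A picture is of the moment at which its call begins.
- bot.job_done(): hands the job in, once; it reports no verdict.
Trained networks look in the newest picture that a camera, given by its name, has taken for a name from the list of things; names that differ only in an ending like _2 or _b are one class to them, and where a whole thing is asked for, a point or a joint stands for the part that bears it (a point fixed in the world has none). Each returns a list of dicts, best first, with "p" (0 to 1); they miss things now and then, are a little off and sometimes report something else, mostly with a low value. They report only what shows in the picture. A call takes as long as a camera call.
- bot.outline_of(query, camera): "mask" (384x512 bool, what is visible of it) and "point" ([row, column] in pixels, amid what is visible of it).
The state is a dict: "clock": time; "joint_pos": joint angles; "joint_vel": joint speeds; "tau": joint torques, N m; "eef_pos": TCP position; "tool_rot": TCP orientation; "ft_force": force on the tool from outside, world axes, zero at the start; "ft_torque": the same for the moment, N m; "grip_width": finger opening in m.
Only numpy, scipy, OpenCV 4.12 (cv2) and the standard library are available. Lean on these libraries where they do the work, as an engineer would, in place of code of your own. Each camera call takes 0.05 s, during which the arm holds its last target.

### The job

This job is finished, so clear the reel holder: slide the orange stop collar off the free end of the bar (its clamp is already loose), then take the reel, the aluminium spacer and the second reel off after it. Lay the collar and the spacer in the black tray and stand each reel upright in a free slot of the grey peg rack, all set down rather than dropped, and leave everything else as it is.

Things in the scene. Friction and masses are not known exactly. Their poses are not given: they have to be found in the camera images.
- stand: reel holder, fixed: grey base 130 x 190 x 10 mm, post 174 mm high, one horizontal 10 mm steel bar. Origin on the bench under the bar, z up. Bar axis at x = 0, 150 mm up, along its own y: from the post face at y = +113 mm (40 mm diameter, 25 mm long shoulder at the root) to the free end at y = -117 mm. On it from the post outwards: a reel, the spacer, the other reel, the collar, 2 to 7 mm apart.
- bar_tip (a point): centre of the bar's free end, 150 mm up; axes as the stand's, so parts come off towards its -y. Collar, reels and spacer have 14 mm bores, so they hang with centres 2 mm below the 10 mm bar's axis and slide with plain friction only; nothing else holds them.
- collar: orange stop collar, 80 g: 34 mm diameter sleeve with black bands, 75 mm long over all, with a 52 mm diameter, 10 mm thick flange at its +y end, against the outer reel. Origin mid-length on its axis; y along the axis, parallel to the stand's y at the start. Take the sleeve near its outer (-y) end, so that the gripper's body clears the reel's rim (89 mm above the reel's centre).
- spacer: plain aluminium spacer tube between the reels, 90 g, 34 mm diameter, 75 mm long. Origin mid-length on its axis; y along the axis, parallel to the stand's y at the start. Once the outer reel is gone, take it near its outer (-y) end, clear of the inner reel's rim.
- reel_blue: component tape reel with blue flanges: a flat disc, 178 mm diameter, 14 mm thick, 170 g, 14 mm centre hole. Origin at its centre; its y is the disc axis (it may be turned about it). It hangs on the bar, faces square to it, free to slide and turn; its rim top is 89 mm above its centre: grip the rim across the 14 mm (solid there). Which reel is the outer one varies.
- reel_white: component tape reel with white flanges: a flat disc, 178 mm diameter, 14 mm thick, 170 g, 14 mm centre hole. Origin at its centre; its y is the disc axis (it may be turned about it). It hangs on the bar, faces square to it, free to slide and turn; its rim top is 89 mm above its centre: grip the rim across the 14 mm (solid there). Which reel is the outer one varies.
- rack: grey peg rack, 190 x 200 mm, fixed. Origin on the bench under its centre. Four slots along its own y, 44 mm apart; a reel stands in one with its axis along the rack's y, on two steel rails (x = -50 and +50 mm, tops 22 mm up) that centre it at x = 0, centre 97 mm up. Slots are parted by tapered pegs 93 mm high (at x = -65 and +65 mm), 20 mm apart at the feet, 34 mm at the tops.
- slot0 (a point): where a reel's centre rests in the slot at the rack's y = -66 mm: taken by the black reel; axes as the rack's.
- slot1 (a point): where a reel's centre rests in the free slot at the rack's y = -22 mm; axes as the rack's.
- slot2 (a point): where a reel's centre rests in the free slot at the rack's y = +22 mm; axes as the rack's.
- slot3 (a point): where a reel's centre rests in the free slot at the rack's y = +66 mm; axes as the rack's.
- tray: the black open tray for holder parts, 200 (x) x 150 (y) x 32 mm high, fixed, walls and floor 3 mm thick. Origin on the bench under its centre.
- reel_black: another reel of the same size, black, standing in the rack's slot at y = -66 mm; leave it there. Origin at its centre, y its axis.
- driver_yellow: yellow screwdriver, 170 mm long, 26 mm thick, lying on the bench beneath the outer part of the bar; leave it. Origin beneath its middle.
- driver_black: black screwdriver, 200 mm long, lying on the bench; leave it. Origin beneath its middle.
- pliers: small pliers, about 140 mm long, lying on the bench; leave them. Origin beneath the pivot.
- device_a: dark grey instrument, 120 x 190 x 60 mm, at the back of the bench; leave it. Origin beneath its centre.
- screw_box: clear screw box, 160 x 110 x 30 mm, at the back of the bench; leave it. Origin beneath its centre.

How it is judged:
By the outcome, as a careful person would: the job done as asked, in the order asked, and still so for the second after the job is handed in, with the robot touching nothing.
It also fails if it takes over 72 s, if anything falls off the work surface, if the arm or the gripper's body presses on something with over 40 N, if the wrist force passes 120 N, or if a joint passes its speed limit or range.

## Working session

There is one attempt and no reset: what is moved stays moved. The work goes in short steps, Python scripts to look and compute and a tool call to move; the robot and the scene stay as the last step left them, time stands still between calls to the robot, and variables do not carry over. Pictures are saved under pics/ and viewed, and the job is handed in when it is done.

Besides the shell and the picture viewer there is one more tool, called after "Emit:" as name(argument=value, ...), one argument or row to a line, values as JSON. play_rows: Moves the arm, as the interface text tells. Its arguments: {"type":"object","properties":{"plan":{"type":"array","items":{"type":"number"}},"hand":{"type":"number"}},"required":["plan"]}

```bash
ls; mkdir -p pics; cat > h.py <<'E'
import numpy as np, cv2
from workcell import bot
from scipy.spatial.transform import Rotation as R
np.set_printoptions(precision=4,suppress=True)
def cam(n,f=None):
    c=bot.camera(n)
    if f: cv2.imwrite('pics/'+f,c['frame'])
    return c
def cloud(c):
    K=c['K'];z=c['range_z'];v,u=np.mgrid[:384,:512]
    P=np.stack([(u-K[0,2])/K[0,0]*z,(v-K[1,2])/K[1,1]*z,z],-1)
    T=c['cam_to_world'];W=P@T[:3,:3].T+T[:3,3]
    W[z==0]=np.nan
    return W
E
python3 - <<'E'
from h import *
o=bot.get_obs();print(o)
for n in('side','top','wrist'):
    c=cam(n,n+'0.png');np.savez(n+'0.npz',**c);print(n,c['K'][0,0],c['cam_to_world'])
    W=cloud(c)
    for q in ['collar','spacer','reel_blue','reel_white','rack','tray','stand','reel_black']:
        for d in bot.outline_of(q,n)[:1]:
            m=d['mask'];w=W[m];w=w[~np.isnan(w[:,0])]
            if len(w): print(n,q,round(d['p'],2),d['point'],m.sum(),np.percentile(w,[2,50,98],axis=0).round(3).tolist())
E
```

```text
pics
{'clock': 0.0, 'joint_pos': array([ 1.155 ,  0.2414,  0.0037,  1.3352, -0.    ,  1.5708]), 'joint_vel': array([-0.0002, -0.0015,  0.0008, -0.0002,  0.0013,  0.0006]), 'tau': array([ -0.0005, -37.2319,  25.2408,   0.0169,  -0.0001,   0.    ]), 'eef_pos': array([0.2017, 0.4568, 0.2414]), 'tool_rot': array([ 0.2064,  0.9785, -0.0011, -0.0002]), 'ft_force': array([-0.8225, -0.4678,  0.2485]), 'ft_torque': array([-0.0002, -0.0619, -0.0038]), 'grip_width': 0.08481379311075601}
side 450.7376926238414 [[ 0.9891 -0.1161  0.0907  0.4188]
 [-0.1462 -0.698   0.701  -0.8185]
 [-0.0181 -0.7066 -0.7074  0.9576]
 [ 0.      0.      0.      1.    ]]
side collar 0.89 [124.1, 244.7] 371 [[0.494, 0.191, 0.13], [0.513, 0.24, 0.159], [0.539, 0.279, 0.173]]
side reel_blue 0.76 [91.0, 239.9] 917 [[0.444, 0.366, 0.148], [0.524, 0.376, 0.197], [0.607, 0.392, 0.233]]
side reel_white 0.55 [117.6, 242.6] 1905 [[0.438, 0.27, 0.073], [0.516, 0.279, 0.166], [0.598, 0.29, 0.23]]
side rack 0.72 [284.7, 249.0] 2602 [[0.385, -0.384, 0.001], [0.474, -0.26, 0.012], [0.578, -0.182, 0.089]]
side tray 0.74 [227.4, 262.5
[... 1206 characters left out ...]
reel_black 0.89 [222.9, 369.0] 827 [[0.393, -0.356, 0.016], [0.472, -0.338, 0.122], [0.552, -0.328, 0.183]]
wrist 281.73777744894744 [[ 0.4035  0.8732  0.2733  0.1317]
 [ 0.915  -0.3848 -0.1213  0.4885]
 [-0.0008  0.2991 -0.9542  0.373 ]
 [ 0.      0.      0.      1.    ]]
wrist reel_blue 0.72 [380.7, 91.8] 214 [[0.425, 0.01, -0.001], [0.427, 0.05, 0.005], [0.447, 0.058, 0.016]]
wrist reel_white 0.67 [273.8, 259.5] 1262 [[0.235, 0.367, 0.011], [0.34, 0.4, 0.022], [0.399, 0.456, 0.026]]
wrist tray 0.59 [381.9, 93.1] 190 [[0.426, 0.014, -0.0], [0.427, 0.052, 0.005], [0.446, 0.057, 0.016]]
wrist stand 0.64 [328.8, 319.7] 1083 [[0.201, 0.351, 0.001], [0.476, 0.437, 0.009], [0.519, 0.476, 0.305]]
```

```bash
python3 - <<'E'
import cv2,numpy as np
a=cv2.imread('pics/side0.png');b=cv2.imread('pics/top0.png')
cv2.imwrite('pics/s1.png',cv2.resize(a[40:384,100:450],None,fx=1.7,fy=1.7,interpolation=2))
cv2.imwrite('pics/t1.png',cv2.resize(b[120:330,100:450],None,fx=2.2,fy=2.2,interpolation=2))
E
```

```text
(no output)
```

View pics/s1.png

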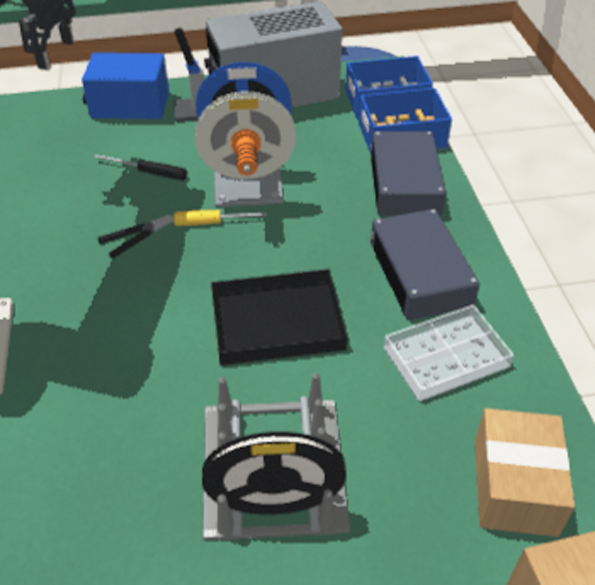

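View pics/t1.png

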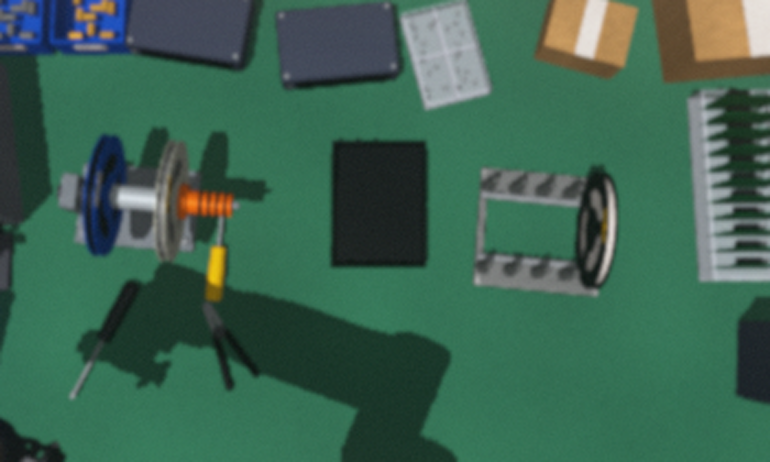

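The side and top views show that the outer reel is white and the inner is blue, with the orange collar at the free end (side crop ~(245,150)). The tray lies ahead at ~(280,315), and the rack is nearest the camera with the black reel in the end slot. Next I fit the geometry.

```bash
cat > fit.py <<'E'
from h import *
from scipy.optimize import least_squares
def load(n): return dict(np.load(n+'0.npz'))
def plane(P,it=8,tol=.004):
    n=None;m=np.ones(len(P),bool)
    c=np.median(P,0)
    for i in range(it):
        c=P[m].mean(0);u,s,v=np.linalg.svd(P[m]-c,full_matrices=False);n=v[2]
        d=(P-c)@n; m=abs(d)<max(tol,2*np.std(d[m]) if i<3 else tol)
    return c,n,m
E
python3 - <<'E'
from fit import *
for n in('side','top'):
    c=bot.camera(n);W=cloud(c);np.savez(n+'0.npz',**c)
    res={}
    for q in ['reel_white','reel_blue','reel_black']:
        ds=bot.outline_of(q,n)
        if not ds: print(n,q,'none');continue
        m=ds[0]['mask'];P=W[m];P=P[~np.isnan(P[:,0])]
        ce,nn,k=plane(P)
        if nn[1]<0: nn=-nn
        Q=P[k]
        # outer edge in plane: circle r=.089 enclosing : use top rim by angular bins
        e1=np.cross([0,0,1],nn);e1/=np.linalg.norm(e1);e2=np.cross(nn,e1)
        u=(Q-ce)@e1;v=(Q-ce)@e2
        print(n,q,len(P),k.sum(),'c',ce,'n',nn,'yaw',np.degrees(np.arctan2(-nn[0],nn[1])),'rms',np.std((Q-ce)@nn),'ext',u.min(),u.max(),v.min(),v.max(), 'ctr x from ext',ce+e1*(np.percentile(u,.3)+np.percentile(u,99.7))/2, 'top',Q[:,2].max())
    q='collar';m=bot.outline_of(q,n)[0]['mask'];P=W[m];P=P[~np.isnan(P[:,0])];P=P[P[:,2]>.12]
    print('collar pts',len(P))
    for y in np.arange(.18,.29,.01):
        s=P[abs(P[:,1]-y)<.005]
        if len(s)>4: print(y,len(s),s[:,0].min(),s[:,0].max(),s[:,2].max(),s[s[:,2].argmax(),0])
E
```

```text
side reel_white none
side reel_blue 979 738 c [0.5246 0.3755 0.1934] n [0.0857 0.9962 0.0153] yaw -4.916755710078322 rms 0.0019213754717032597 ext -0.08949160726400202 0.08744490986830789 -0.06060477080309847 0.04208770544449888 ctr x from ext [0.5259 0.3754 0.1934] top 0.23544786908000792
side reel_black 1979 1699 c [0.5161 0.2787 0.1566] n [0.0889 0.996  0.0014] yaw -5.099749619207363 rms 0.00196470508650593 ext -0.08807930015075116 0.08673936696004753 -0.10029530283688463 0.07958523947494363 ctr x from ext [0.5162 0.2787 0.1566] top 0.23614647266650846
collar pts 349
0.2 78 0.49563035009216105 0.5280549345472048 0.1670176139224533 0.505770925602903
0.21000000000000002 22 0.4970068394328446 0.5282774555418157 0.16541306183589677 0.5149760409963722
0.22000000000000003 30 0.49501193801041643 0.5296768119905412 0.16551329925586966 0.5138648986369703
0.23000000000000004 24 0.4960552993641287 0.5291761469419646 0.16458537862332312 0.5237318203477414
0.24000000000000005 24 0.4973751368141078 0.5300019380547583 0.16481360522795974 0.5157021307301606
0.25000000000000006 24 0.49821485456424
[... 1372 characters left out ...]
191
0.22000000000000003 37 0.4940374985952224 0.5251537419003157 0.17046044042287423 0.5045638483947034
0.23000000000000004 38 0.4961574469873531 0.5301749657417072 0.16794802286929622 0.514426256983538
0.24000000000000005 33 0.49648056130036866 0.529144383886424 0.1706230446231607 0.5078454451292613
0.25000000000000006 33 0.4969254095366311 0.5293941399788584 0.16924777434976845 0.517536166796547
0.26000000000000006 37 0.49765918505979356 0.5381868186391814 0.17550634706910162 0.5295693759470421
0.2700000000000001 58 0.49045432678946843 0.5384536636574639 0.17770958143237459 0.5103729806407304
0.2800000000000001 17 0.4928811191278294 0.5396453571355924 0.17564674775479094 0.5012280950047834
```

```bash
python3 - <<'E'
from fit import *
for n in('side','top'):
    c=load(n);W=cloud(c);P=W.reshape(-1,3);P=P[~np.isnan(P[:,0])]
    r=P[(P[:,0]>.36)&(P[:,0]<.6)&(P[:,1]<-.14)&(P[:,1]>-.40)&(P[:,2]>.05)&(P[:,2]<.10)]
    q=((r[:,:2]-.0)*1000)
    # cluster pegs
    from scipy.cluster.hierarchy import fclusterdata
    k=P[(P[:,0]>.36)&(P[:,0]<.6)&(P[:,1]<-.14)&(P[:,1]>-.325)&(P[:,2]>.055)&(P[:,2]<.10)]
    l=fclusterdata(k[:,:2],.012,'distance')
    for i in set(l):
        s=k[l==i]
        if len(s)>3: print(n,'peg',len(s),s.mean(0),s.min(0),s.max(0))
    # rack base edges
    b=P[(P[:,0]>.36)&(P[:,0]<.6)&(P[:,1]<-.14)&(P[:,1]>-.40)&(P[:,2]>.006)&(P[:,2]<.03)].astype(np.float32)
    print(n,'rack rect',cv2.minAreaRect((b[:,:2]*1000)), 'z',np.median(b[:,2]))
    # tray
    t=P[(P[:,0]>.40)&(P[:,0]<.66)&(P[:,1]<.1)&(P[:,1]>-.13)&(P[:,2]>.018)&(P[:,2]<.04)].astype(np.float32)
    print(n,'tray rect',cv2.minAreaRect((t[:,:2]*1000)),len(t),t[:,2].max())
    # post
    s=P[(P[:,0]>.45)&(P[:,0]<.6)&(P[:,1]>.4)&(P[:,1]<.48)&(P[:,2]>.10)&(P[:,2]<.18)]
    if len(s):print('post',len(s),s.min(0),s.max(0),np.median(s,0))
    b=P[(P[:,0]>.40)&(P[:,0]<.64)&(P[:,1]>.18)&(P[:,1]<.48)&(P[:,2]>.006)&(P[:,2]<.014)].astype(np.float32)
    print('base',cv2.minAreaRect((b[:,:2]*1000)),b.min(0),b.max(0))
    # near line of bar, tip
    x0=.5168+(.0866)*(P[:,1]-.28)
    s=P[(abs(P[:,0]-x0)<.008)&(P[:,1]>.15)&(P[:,1]<.21)&(P[:,2]>.13)&(P[:,2]<.18)]
    print('tip',s[s[:,1].argsort()][:14])
    rb=P[(P[:,0]>.36)&(P[:,0]<.6)&(P[:,1]<-.3)&(P[:,1]>-.40)&(P[:,2]>.11)&(P[:,2]<.2)]
    print('black y pct',np.percentile(rb,[1,5,50,95,99],axis=0))
    hs=P[(P[:,0]>.2)&(P[:,0]<.75)&(abs(P[:,1])<.5)]
    print('tall', [(round(a,2),hs[(hs[:,1]>a)&(hs[:,1]<=a+.1)][:,2].max()) for a in np.arange(-.5,.5,.1)])
E
```

```text
side peg 33 [ 0.5457 -0.2891  0.0834] [ 0.5394 -0.2922  0.0686] [ 0.5503 -0.283   0.0936]
side peg 62 [ 0.5539 -0.2031  0.0722] [ 0.548  -0.2081  0.0552] [ 0.561  -0.197   0.0905]
side peg 61 [ 0.5495 -0.2466  0.0741] [ 0.5432 -0.2512  0.0561] [ 0.5575 -0.2384  0.0917]
side peg 60 [ 0.4258 -0.1898  0.0735] [ 0.4195 -0.1948  0.0556] [ 0.4324 -0.1823  0.0908]
side peg 59 [ 0.4213 -0.2338  0.0734] [ 0.4152 -0.2385  0.0554] [ 0.4277 -0.2278  0.0924]
side peg 34 [ 0.416  -0.2759  0.0818] [ 0.4094 -0.2798  0.0599] [ 0.4218 -0.2703  0.0918]
side rack rect ((481.11968994140625, -280.7912902832031), (202.14707946777344, 189.7041015625), 84.16990661621094) z 0.010308316
side tray rect ((526.2035522460938, -20.83025360107422), (155.9000701904297, 200.16067504882812), 89.30047607421875) 661 0.034863524
base ((491.0438537597656, 295.2080383300781), (153.06712341308594, 187.8184356689453), 87.05754089355469) [0.4002 0.2205 0.006 ] [0.5885 0.3734 0.014 ]
tip [[0.5112 0.1842 0.1495]
 [0.5085 0.1862 0.1484]
 [0.5116 0.1875 0.1505]
 [0.5057 0.1876 0.1476]
 [0.5089 0.1878 0.1543]
 [0.5062 0.1887 0.1539
[... 2391 characters left out ...]
[0.5049 0.2027 0.1659]]
black y pct [[ 0.3915 -0.3564  0.1112]
 [ 0.401  -0.3535  0.1153]
 [ 0.4703 -0.34    0.1545]
 [ 0.5427 -0.3298  0.1815]
 [ 0.5539 -0.3276  0.1862]]
tall [(np.float64(-0.5), np.float64(0.14302232830723138)), (np.float64(-0.4), np.float64(0.1899888932860192)), (np.float64(-0.3), np.float64(0.09302207689732844)), (np.float64(-0.2), np.float64(0.09385997337721808)), (np.float64(-0.1), np.float64(0.06789145182249445)), (np.float64(-0.0), np.float64(0.06684461055053426)), (np.float64(0.1), np.float64(0.15725925295351018)), (np.float64(0.2), np.float64(0.24039077149272603)), (np.float64(0.3), np.float64(0.6920686994872088)), (np.float64(0.4), np.float64(0.6921187992892429))]
```

```bash
cat > plan.py <<'E'
from h import *
from scipy.spatial.transform import Slerp
def Rt(phi,tau=0):
    p=np.radians(phi);y=np.array([np.cos(p),np.sin(p),0]);z=np.array([0,0,-1.]);x=np.cross(y,z)
    return R.from_matrix(np.stack([x,y,z],1))*R.from_rotvec([0,np.radians(tau),0])
def state():
    o=bot.get_obs();r=R.from_quat(o['tool_rot']);m=r.as_matrix()
    print('t %.2f'%o['clock'],'p',o['eef_pos'],'phi %.2f'%np.degrees(np.arctan2(m[1,1],m[0,1])),'z',m[:,2],'F',o['ft_force'],'T',o['ft_torque'],'w %.4f'%o['grip_width'],'q',o['joint_pos'])
    return o['eef_pos'],r
def plan(wps,start=None):
    """wps: list of (pos,phi,tau,nrows)"""
    p,r=start if start else state()
    rows=[]
    for w in wps:
        pos,phi,tau,n=w
        p1=np.array(pos,float);r1=Rt(phi,tau);p0,r0=p,r
        for k in range(1,n+1):
            pt=p0+(p1-p0)*k/n; rt=Slerp([0,1],R.concatenate([r0,r1]))(k/n)
            d=np.round(r.inv().apply(pt-p)*1000,0 if n>3 else 1); a=np.round((r.inv()*rt).as_rotvec(),2 if n>3 else 3)
            rows+= [*d,*a]
            p=p+r.apply(d/1000); r=r*R.from_rotvec(a)
    print(len(rows)//6,'rows; end',p)
    print('['+','.join('%g'%(x+0.) for x in rows)+']')
    return p,r
E
python3 - <<'E'
from plan import *
plan([([.40,.20,.30],150,0,10),([.511,.216,.29],175,0,5),([.511,.216,.215],175,0,3)])
E
```

```text
t 1.85 p [0.202  0.4574 0.2423] phi 66.18 z [ 0.  0. -1.] F [-0.497   0.0993 -0.2781] T [ 0.0216 -0.0345 -0.0582] w 0.0852 q [1.155  0.2406 0.005  1.3352 0.     1.5708]
18 rows; end [0.511 0.216 0.215]
[-29,-16,-6,0,0,-0.15,-25,-19,-6,0,0,-0.14,-23,-23,-5,0,0,-0.15,-19,-26,-6,0,0,-0.15,-15,-29,-6,0,0,-0.14,-11,-31,-6,0,0,-0.15,-6,-32,-5,0,0,-0.14,-2,-32,-6,0,0,-0.15,3,-33,-6,0,0,-0.15,8,-31,-6,0,0,-0.14,-14,-18,2,0,0,-0.09,-12,-18,2,0,0,-0.09,-11,-20,2,0,0,-0.08,-9,-21,2,0,0,-0.09,-7,-21,2,0,0,-0.09,0.1,0,25.1,0,0,0,0.2,-0.1,25.1,0,0,0,0.1,0,25.1,0,0,0.001]
```

Emit:
play_rows(
  plan=[-29,-16,-6,0,0,-0.15,-25,-19,-6,0,0,-0.14,-23,-23,-5,0,0,-0.15,-19,-26,-6,0,0,-0.15,-15,-29,-6,0,0,-0.14,-11,-31,-6,0,0,-0.15,-6,-32,-5,0,0,-0.14,-2,-32,-6,0,0,-0.15,3,-33,-6,0,0,-0.15,8,-31,-6,0,0,-0.14,-14,-18,2,0,0,-0.09,-12,-18,2,0,0,-0.09,-11,-20,2,0,0,-0.08,-9,-21,2,0,0,-0.09,-7,-21,2,0,0,-0.09,0,0,25,0,0,0,0,0,25,0,0,0,0,0,25,0,0,0],
  hand=100,
)

```text
clock: 4.1
eef_pos: [0.511, 0.2164, 0.2144]
tool_rot: [-0.676, 0.737, -0.0, -0.0]
ft_force: [-0.5, -0.3, -0.2]
grip_width: 0.0852
```

```bash
python3 - <<'E'
from plan import *
state()
c=cam('wrist','w1.png'); s=cam('side')
cv2.imwrite('pics/s2.png',cv2.resize(s['frame'][40:220,140:340],None,fx=3,fy=3,interpolation=2))
print(c['cam_to_world'])
E
```

```text
t 4.10 p [0.511  0.2164 0.2144] phi 175.03 z [-0. -0. -1.] F [-0.5146 -0.2547 -0.2441] T [-0.0237 -0.0134 -0.0295] w 0.0852 q [ 0.4005  0.3623  0.1003  1.3089 -0.     -1.0836]
[[-0.9963  0.0822  0.0257  0.5041]
 [ 0.0861  0.9511  0.2968  0.1406]
 [-0.0001  0.2979 -0.9546  0.3451]
 [ 0.      0.      0.      1.    ]]
```

View pics/w1.png

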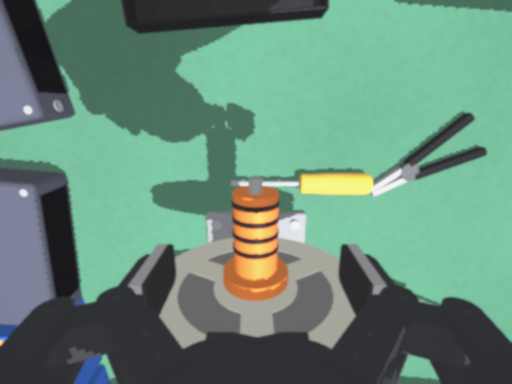

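View pics/s2.png

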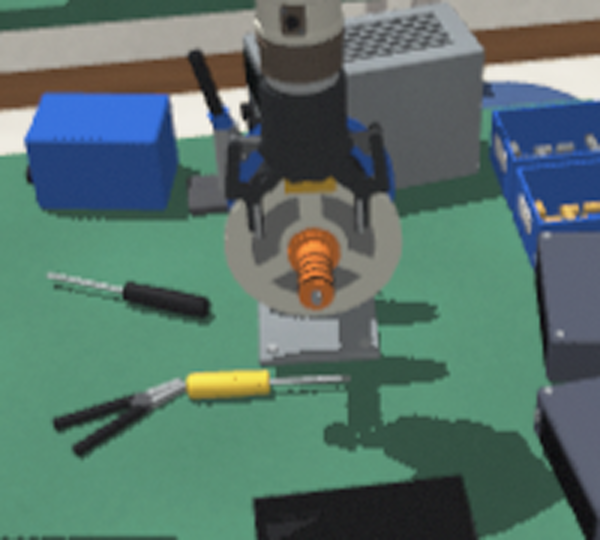

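The wrist view shows the sleeve upright in the picture at column ~256, midway between the fingers (158/353). It is aligned, so I descend and grip.

Emit:
play_rows(
  plan=[0,0,24,0,0,0,0,0,24,0,0,0,0,0,23,0,0,0,0,0,0,0,0,0],
)

```text
clock: 4.7
eef_pos: [0.5101, 0.216, 0.1436]
tool_rot: [-0.676, 0.737, 0.0, -0.001]
ft_force: [0.2, -0.1, 0.9]
grip_width: 0.0851
```

Emit:
play_rows(
  plan=[0,0,0,0,0,0,0,0,0,0,0,0,0,0,0,0,0,0,0,0,0,0,0,0,0,0,0,0,0,0,0,0,0,0,0,0],
  hand=0,
)

```text
clock: 5.45
eef_pos: [0.5119, 0.2167, 0.1456]
tool_rot: [-0.676, 0.737, -0.0, 0.001]
ft_force: [0.3, 0.2, 5.3]
grip_width: 0.0329
```

```bash
python3 - <<'E'
from plan import *
state()
c=cam('wrist','w2.png')
E
```

```text
t 5.45 p [0.5119 0.2167 0.1456] phi 175.03 z [ 0.0026  0.0011 -1.    ] F [0.2969 0.2075 5.3445] T [-0.0288  0.0352 -0.0423] w 0.0329 q [ 0.4006  0.4063 -0.0193  1.1424 -0.     -1.0835]
```

View pics/w2.png

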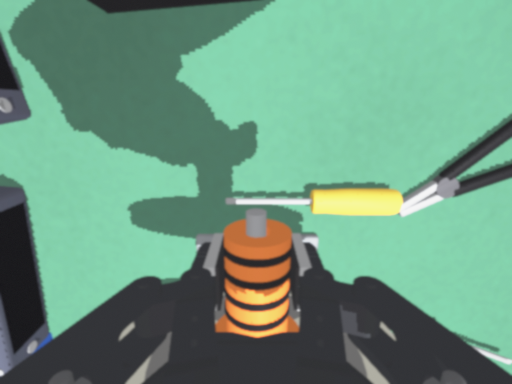

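Emit:
play_rows(
  plan=[0,0,-2,0,0,0,0,0,-1,0,0,0,5,0,0,0,0,0],
)

```text
clock: 5.88
eef_pos: [0.5101, 0.2113, 0.1468]
tool_rot: [-0.676, 0.737, 0.0, -0.001]
ft_force: [0.3, -0.2, -0.2]
grip_width: 0.0323
```

Emit:
play_rows(
  plan=[12,0,0,0,0,0,15,0,0,0,0,0,20,0,0,0,0,0,25,0,0,0,0,0,25,0,0,0,0,0,20,0,0,0,0,0],
)

```text
clock: 6.62
eef_pos: [0.5, 0.0928, 0.1474]
tool_rot: [-0.675, 0.738, -0.0, -0.0]
ft_force: [-0.2, 0.0, -0.7]
grip_width: 0.0327
```

```bash
python3 - <<'E'
from plan import *
state()
s=cam('side')
cv2.imwrite('pics/s3.png',cv2.resize(s['frame'][40:270,140:390],None,fx=2.5,fy=2.5,interpolation=2))
E
```

```text
t 6.62 p [0.5    0.0928 0.1474] phi 174.96 z [-0.0001 -0.0002 -1.    ] F [-0.1793  0.043  -0.6703] T [-0.0395 -0.0043  0.0145] w 0.0327 q [ 0.1836  0.3194 -0.1439  1.1076 -0.0002 -1.2992]
```

View pics/s3.png

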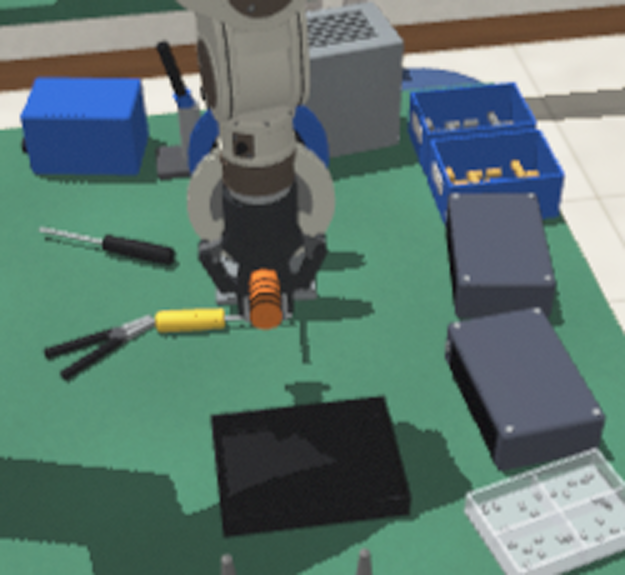

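```bash
python3 - <<'E'
from plan import *
plan([([.572,-.041,.11],178,-7.9,6),([.572,-.041,.027],178,-7.9,4),([.572,-.041,.022],178,-7.9,2)])
E
```

```text
t 6.67 p [0.4997 0.0909 0.1474] phi 174.85 z [-0.0006 -0.0021 -1.    ] F [-0.7998 -1.7033 -0.948 ] T [-0.1816  0.0622 -0.0104] w 0.0327 q [ 0.1811  0.3188 -0.1449  1.1081 -0.002  -1.2999]
12 rows; end [ 0.572 -0.041  0.022]
[21,-14,6,0,-0.02,-0.01,21,-14,6,0,-0.03,-0.01,21,-13,5,0,-0.02,-0.01,22,-14,5,0,-0.02,-0.01,22,-13,4,0,-0.03,-0.01,22,-13,4,0,-0.02,0,3,0,21,0,0,0,3,0,20,0,0,0,2,0,21,0,0,0,3,1,20,0,0,0,0.4,-0.2,2.7,-0.002,0,-0.002,0.4,-0.3,2.6,-0.001,0,-0.003]
```

Emit:
play_rows(
  plan=[21,-14,6,0,-0.02,-0.01,21,-14,6,0,-0.03,-0.01,21,-13,5,0,-0.02,-0.01,22,-14,5,0,-0.02,-0.01,22,-13,4,0,-0.03,-0.01,22,-13,4,0,-0.02,0,3,0,21,0,0,0,3,0,20,0,0,0,2,0,21,0,0,0,3,1,20,0,0,0,0,0,0,0,0,0],
)

```text
clock: 8.05
eef_pos: [0.5709, -0.0366, 0.0254]
tool_rot: [-0.692, 0.718, 0.049, 0.05]
ft_force: [-0.1, -0.1, -1.0]
grip_width: 0.0331
```

Emit:
play_rows(
  plan=[0,0,3,0,0,0,0,0,0,0,0,0],
)

```text
clock: 8.3
eef_pos: [0.5735, -0.0362, 0.025]
tool_rot: [-0.692, 0.718, 0.047, 0.052]
ft_force: [0.5, -0.7, -0.4]
grip_width: 0.0327
```

```bash
python3 - <<'E'
from plan import *
state()
s=cam('side');cam('wrist','w3.png')
cv2.imwrite('pics/s4.png',cv2.resize(s['frame'][150:300,190:390],None,fx=3.5,fy=3.5,interpolation=2))
E
```

```text
t 8.30 p [ 0.5735 -0.0362  0.025 ] phi 177.90 z [ 0.0096  0.1391 -0.9902] F [ 0.4975 -0.7066 -0.4403] T [-0.2271  0.0239  0.0526] w 0.0327 q [-0.1339  0.572  -0.1066  0.9013  0.1396 -1.6689]
```

View pics/s4.png

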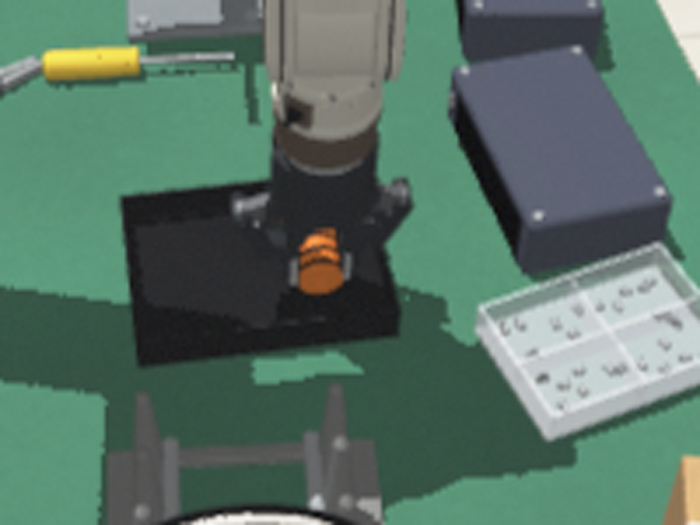

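View pics/w3.png

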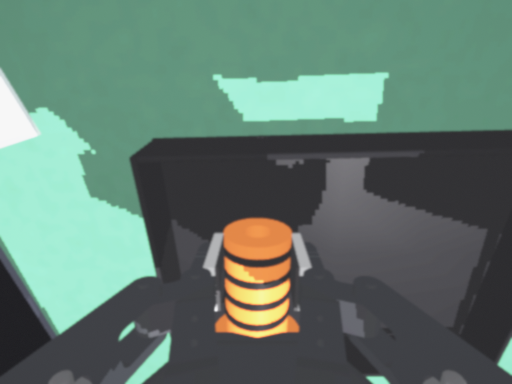

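Emit:
play_rows(
  plan=[0,0,1.5,0,0,0,0,0,0,0,0,0],
)

```text
clock: 8.65
eef_pos: [0.5728, -0.0358, 0.0228]
tool_rot: [-0.692, 0.718, 0.047, 0.051]
ft_force: [0.5, 0.3, -0.7]
grip_width: 0.0327
```

Emit:
play_rows(
  plan=[0,0,1.5,0,0,0,0,0,0,0,0,0],
)

```text
clock: 8.9
eef_pos: [0.5726, -0.0355, 0.021]
tool_rot: [-0.692, 0.718, 0.048, 0.051]
ft_force: [-0.3, -0.6, -1.3]
grip_width: 0.0328
```

Emit:
play_rows(
  plan=[0,0,1.5,0,0,0,0,0,0,0,0,0],
)

```text
clock: 9.15
eef_pos: [0.5729, -0.0354, 0.0197]
tool_rot: [-0.692, 0.718, 0.047, 0.051]
ft_force: [-0.8, 0.0, -0.3]
grip_width: 0.0325
```

Emit:
play_rows(
  plan=[0,0,1,0,0,0,0,0,0,0,0,0],
)

```text
clock: 9.4
eef_pos: [0.573, -0.0354, 0.0195]
tool_rot: [-0.692, 0.718, 0.047, 0.052]
ft_force: [-1.9, -0.8, 5.2]
grip_width: 0.033
```

Emit:
play_rows(
  plan=[0,0,0,0,0,0,0,0,0,0,0,0,0,0,0,0,0,0,0,0,0,0,0,0],
  hand=58,
)

```text
clock: 9.9
eef_pos: [0.5727, -0.0352, 0.0185]
tool_rot: [-0.692, 0.718, 0.048, 0.051]
ft_force: [-0.1, 0.3, 0.5]
grip_width: 0.0495
```

Emit:
play_rows(
  plan=[0,0,-15,0,0,0,0,0,-25,0,0,0,0,0,-40,0,0,0,0,0,-40,0,0,0],
)

```text
clock: 10.4
eef_pos: [0.5718, -0.0522, 0.1397]
tool_rot: [-0.692, 0.718, 0.047, 0.052]
ft_force: [0.6, 0.2, -0.2]
grip_width: 0.0495
```

```bash
python3 - <<'E'
from plan import *
state()
s=cam('side');cam('wrist','w4.png');c=cam('top')
cv2.imwrite('pics/s5.png',cv2.resize(s['frame'][80:300,160:390],None,fx=2.5,fy=2.5,interpolation=2))
for n,c in(('side',s),('top',c)):
    W=cloud(c)
    for q in('spacer','reel_white','collar'):
        for d in bot.outline_of(q,n)[:1]:
            P=W[d['mask']];P=P[~np.isnan(P[:,0])];print(n,q,d['p'],np.percentile(P,[3,50,97],axis=0).tolist())
E
```

```text
t 10.40 p [ 0.5718 -0.0522  0.1397] phi 177.90 z [ 0.0087  0.1392 -0.9902] F [ 0.5936  0.1583 -0.2157] T [-0.1211 -0.0263 -0.0118] w 0.0495 q [-0.1618  0.4572  0.0363  1.1639  0.1392 -1.6972]
side reel_white 0.78 [[0.44019874973703316, 0.27207448881734064, 0.07039254430257341], [0.5084872802608542, 0.2796423019922847, 0.15761501128816902], [0.573870112004092, 0.2918595546313507, 0.22910788067691495]]
side collar 0.87 [[0.5518266991856676, -0.05499446950273397, 0.009026826919080315], [0.5708354073443913, -0.014393399927412953, 0.036101752837674916], [0.594243362764384, 0.017665583344319082, 0.052934801083836414]]
top spacer 0.8 [[0.5066503395819134, 0.31352120494710906, 0.15133435738696818], [0.5205194401065342, 0.3441340870066183, 0.1614700701042986], [0.5359598037139124, 0.3730972017717819, 0.1675890259398857]]
top reel_white 0.73 [[0.4388690489292769, 0.2745351946174785, 0.07914744001113304], [0.5117345389063781, 0.28440077267793784, 0.18472396938421243], [0.5914002453861703, 0.298400062102066, 0.2336334381598571]]
top collar 0.57 [[0.5539012822087279, -0.04720059424943167, 0.007956175918607667], [0.5704651399720446, -0.00794074204355158, 0.03785316886009449], [0.5933869843376022, 0.026313388327783883, 0.05375629691817365]]
```

View pics/s5.png

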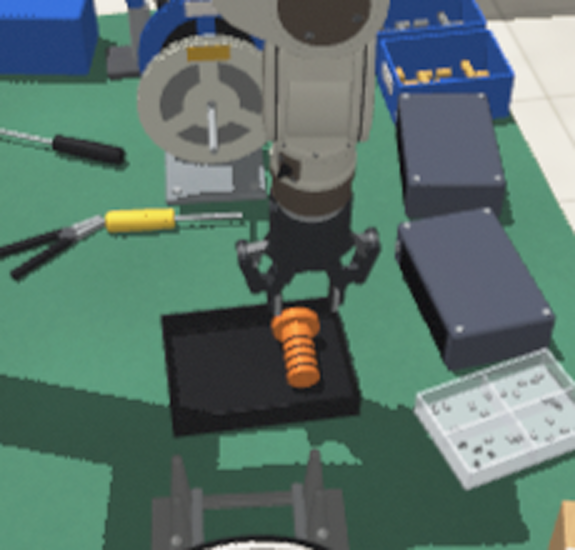

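View pics/w4.png

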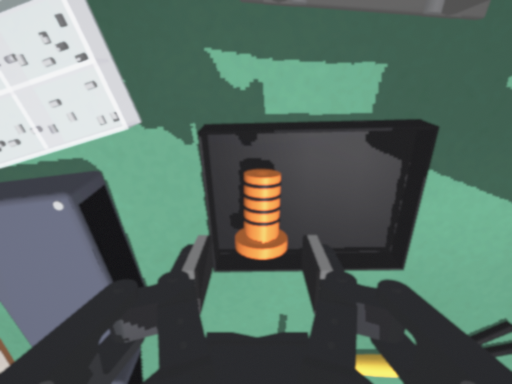

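```bash
python3 - <<'E'
from plan import *
plan([([.56,.03,.30],155,0,4),([.5174,.287,.29],85.03,0,9),([.5174,.287,.265],85.03,0,1)])
E
```

```text
t 10.85 p [ 0.5709 -0.0517  0.1363] phi 177.91 z [ 0.0054  0.1397 -0.9902] F [-0.1483  0.3938  0.0845] T [-0.1295 -0.039   0.0242] w 0.0495 q [-0.1612  0.4606  0.0322  1.1597  0.1392 -1.6967]
14 rows; end [0.5174 0.287  0.265 ]
[-26,3,-38,0.01,0.03,0.1,-24,6,-38,0,0.04,0.1,-22,8,-40,0.01,0.03,0.1,-20,10,-40,0.01,0.04,0.1,-24,16,1,0,0,0.14,-21,20,1,0,0,0.13,-19,22,1,0,0,0.14,-15,24,1,0,0,0.13,-12,27,1,0,0,0.14,-9,27,1,0,0,0.13,-4,29,2,0,0,0.14,-1,29,1,0,0,0.13,3,29,1,0,0,0.14,0.3,-0.3,24.7,-0.002,0.001,0]
```

Emit:
play_rows(
  plan=[-26,3,-38,0.01,0.03,0.1,-24,6,-38,0,0.04,0.1,-22,8,-40,0.01,0.03,0.1,-20,10,-40,0.01,0.04,0.1,-24,16,1,0,0,0.14,-21,20,1,0,0,0.13,-19,22,1,0,0,0.14,-15,24,1,0,0,0.13,-12,27,1,0,0,0.14,-9,27,1,0,0,0.13,-4,29,2,0,0,0.14,-1,29,1,0,0,0.13,3,29,1,0,0,0.14,0,0,20,0,0,0,0,0,0,0,0,0],
  hand=75,
)

```text
clock: 12.72
eef_pos: [0.517, 0.287, 0.2679]
tool_rot: [0.043, 0.999, -0.003, -0.001]
ft_force: [-0.0, 0.2, -0.2]
grip_width: 0.0639
```

```bash
python3 - <<'E'
from plan import *
state()
c=cam('wrist','w5.png');W=cloud(c)
m=(W[...,2]>.226)&(W[...,2]<.24)&(W[...,1]>.26)&(W[...,1]<.31)
P=W[m];print(len(P),np.percentile(P,[1,50,99],axis=0))
E
```

```text
t 12.72 p [0.517  0.287  0.2679] phi 85.10 z [-0.0018 -0.0055 -1.    ] F [-0.0204  0.1678 -0.2015] T [0.0286 0.022  0.0835] w 0.0639 q [ 0.5087  0.4232  0.3294  1.4813 -0.0039  0.5942]
1466 [[0.4788 0.2769 0.2261]
 [0.5153 0.2862 0.2281]
 [0.5551 0.2958 0.2366]]
```

View pics/w5.png

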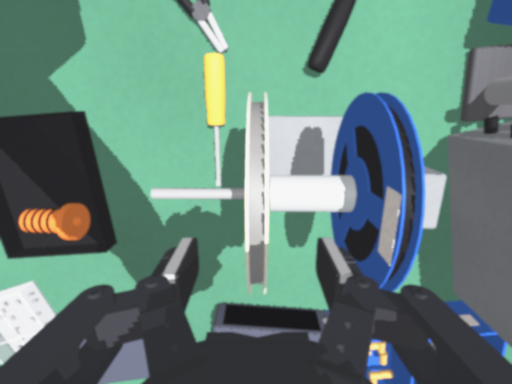

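The wrist view shows the white reel's edge at column ~257, centred between the fingers (190/325). The spacer and blue reel are clear of them.

Emit:
play_rows(
  plan=[0,0,16,0,0,0,0,0,16,0,0,0,0,0,15,0,0,0,0,0,0,0,0,0],
)

```text
clock: 13.28
eef_pos: [0.518, 0.2864, 0.2225]
tool_rot: [0.044, 0.999, -0.002, 0.001]
ft_force: [0.2, -0.4, 0.2]
grip_width: 0.0639
```

Emit:
play_rows(
  plan=[0,0,0,0,0,0,0,0,0,0,0,0,0,0,0,0,0,0,0,0,0,0,0,0,0,0,0,0,0,0,0,0,0,0,0,0],
  hand=0,
)

```text
clock: 14.02
eef_pos: [0.5188, 0.287, 0.2244]
tool_rot: [0.043, 0.999, -0.001, 0.002]
ft_force: [-0.9, -1.4, 5.1]
grip_width: 0.0124
```

```bash
python3 - <<'E'
from plan import *
state()
c=cam('wrist','w6.png')
E
```

```text
t 14.03 p [0.5188 0.287  0.2244] phi 85.04 z [ 0.0045 -0.0023 -1.    ] F [-0.8513 -1.4331  5.0689] T [-0.2495  0.0819 -0.0169] w 0.0124 q [ 0.5074  0.4324  0.2314  1.367  -0.0042  0.594 ]
```

View pics/w6.png

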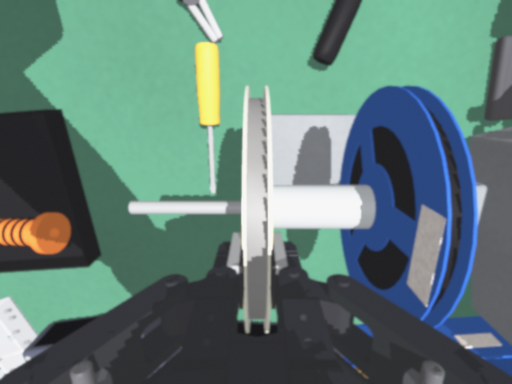

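Emit:
play_rows(
  plan=[0,0,-2,0,0,0,0,0,-1,0,0,0,0,-5,0,0,0,0],
)

```text
clock: 14.45
eef_pos: [0.5177, 0.2821, 0.2258]
tool_rot: [0.043, 0.999, -0.002, 0.001]
ft_force: [-1.1, -0.3, -1.9]
grip_width: 0.0129
```

Emit:
play_rows(
  plan=[0,-10,0,0,0,0,0,-12,0,0,0,0,0,-12,0,0,0,0,0,0,0,0,0,0],
)

```text
clock: 14.95
eef_pos: [0.5151, 0.2469, 0.227]
tool_rot: [0.044, 0.999, -0.001, 0.002]
ft_force: [-1.1, -0.3, -3.0]
grip_width: 0.0131
```

```bash
python3 - <<'E'
from plan import *
state()
c=cam('wrist','w7.png')
E
```

```text
t 14.95 p [0.5151 0.2469 0.227 ] phi 84.94 z [ 0.0033 -0.0026 -1.    ] F [-1.0881 -0.3307 -3.0441] T [-0.0055 -0.0105 -0.0125] w 0.0131 q [ 0.4489  0.3879  0.1709  1.352  -0.0038  0.5371]
```

View pics/w7.png

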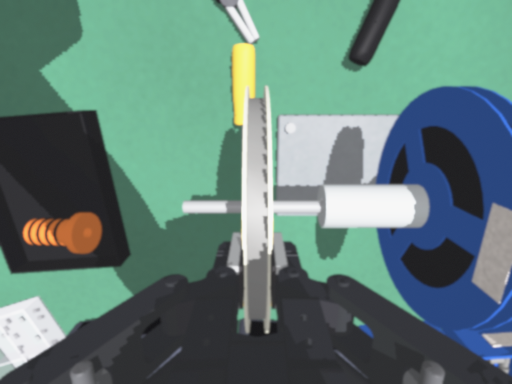

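Emit:
play_rows(
  plan=[0,-12,0.5,0,0,0,0,-15,0,0,0,0,0,-20,0,0,0,0,0,-25,0,0,0,0,0,-25,0,0,0,0],
)

```text
clock: 15.62
eef_pos: [0.5064, 0.1497, 0.2265]
tool_rot: [0.043, 0.999, -0.001, 0.002]
ft_force: [-0.8, -0.4, -1.5]
grip_width: 0.0128
```

```bash
python3 - <<'E'
from plan import *
p,r=state()
c=cam('wrist','w8.png')
plan([([.5,.06,.29],84.2,0,3),([.4823,-.2569,.305],84.2,0,9)],(p,r))
E
```

```text
t 15.62 p [0.5064 0.1497 0.2265] phi 85.02 z [ 0.0033 -0.003  -1.    ] F [-0.83   -0.3727 -1.5193] T [-0.0264  0.0109 -0.0166] w 0.0128 q [ 0.2895  0.3015  0.0456  1.3127 -0.0038  0.3764]
12 rows; end [ 0.482  -0.2568  0.3049]
[-0.5,-30,-21.1,-0.001,0.001,0.005,-0.7,-30,-21.1,-0.001,0.001,0.004,-0.8,-30,-21.1,-0.001,0.002,0.005,-2,-35,-2,0,0,0,-1,-35,-1,0,0,0,-2,-36,-2,0,0,0,-1,-35,-2,0,0,0,-2,-35,-1,0,0,0,-2,-35,-2,0,0,0,-1,-36,-2,0,0,0,-2,-35,-1,0,0,0,-1,-35,-2,0,0,0]
```

View pics/w8.png

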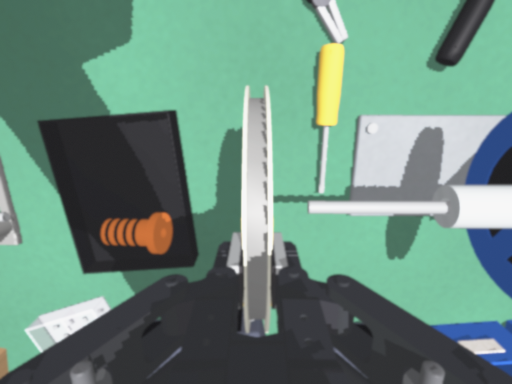

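Emit:
play_rows(
  plan=[0,-30,-21,0,0,0.005,-1,-30,-21,0,0,0.005,-1,-30,-21,0,0,0.005,-2,-35,-2,0,0,0,-1,-35,-1,0,0,0,-2,-36,-2,0,0,0,-1,-35,-2,0,0,0,-2,-35,-1,0,0,0,-2,-35,-2,0,0,0,-1,-36,-2,0,0,0,-2,-35,-1,0,0,0,-1,-35,-2,0,0,0,0,0,0,0,0,0],
)

```text
clock: 17.3
eef_pos: [0.481, -0.2576, 0.3053]
tool_rot: [0.053, 0.999, -0.002, 0.002]
ft_force: [0.4, 0.1, -2.3]
grip_width: 0.0128
```

```bash
python3 - <<'E'
from plan import *
from fit import plane
p,r=state()
c=cam('wrist','w9.png');s=cam('side');t=cam('top')
cv2.imwrite('pics/s6.png',cv2.resize(s['frame'][120:384,140:390],None,fx=2.2,fy=2.2,interpolation=2))
for n,c in(('side',s),('top',t)):
    W=cloud(c)
    for d in bot.outline_of('reel_white',n)[:1]:
        P=W[d['mask']];P=P[~np.isnan(P[:,0])];ce,nn,k=plane(P);print(n,d['p'],ce,nn*np.sign(nn[1]),np.percentile(P[k],[.5,50,99.5],axis=0).tolist())
E
```

```text
t 17.30 p [ 0.481  -0.2576  0.3053] phi 83.93 z [ 0.0031 -0.0032 -1.    ] F [ 0.4064  0.1499 -2.257 ] T [0.0283 0.0155 0.0106] w 0.0128 q [-0.4909  0.3147  0.2672  1.5191 -0.0014 -0.3849]
side 0.85 [ 0.4799 -0.264   0.2303] [ 0.104   0.9946 -0.0055] [[0.39510907783155463, -0.2741186397160434, 0.14316609603341532], [0.47984016781249483, -0.26408925948963213, 0.23163988658598766], [0.564387202742398, -0.25482073400602145, 0.3127246406554824]]
top 0.92 [ 0.4722 -0.2468  0.2338] [ 0.1032  0.9946 -0.0047] [[0.39517782574340815, -0.25649048938513364, 0.1446692583117806], [0.460287898597033, -0.24561709310883773, 0.23553058745925104], [0.562696438831161, -0.2382295118217718, 0.31280454239503763]]
```

View pics/w9.png

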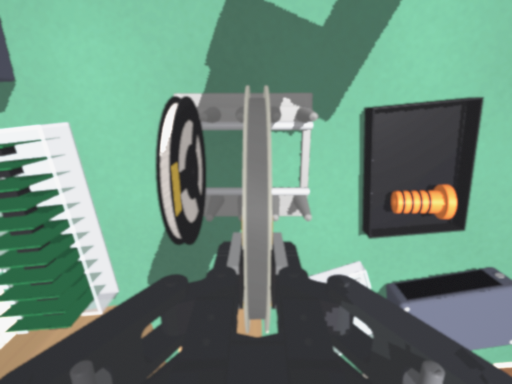

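View pics/s6.png

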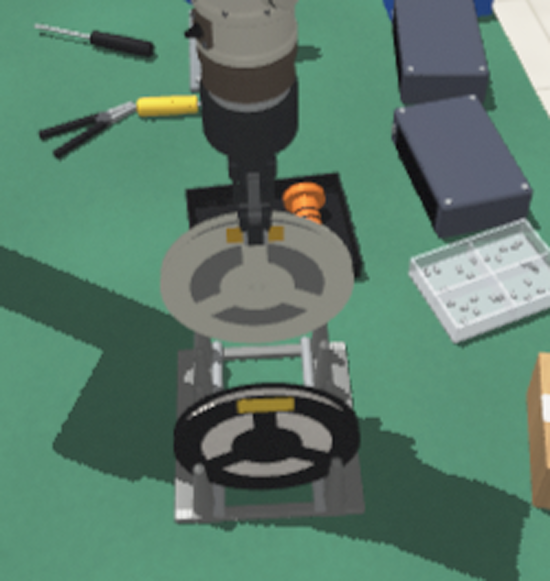

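Emit:
play_rows(
  plan=[-2.5,-0.8,15,0,0,0,0,0,25,0,0,0,0,0,25,0,0,0,0,0,25,0,0,0,0,0,20,0,0,0,0,0,12,0,0,0,0,0,0,0,0,0],
)

```text
clock: 18.42
eef_pos: [0.4843, -0.2555, 0.1822]
tool_rot: [0.05, 0.999, -0.001, 0.0]
ft_force: [0.4, -1.2, -1.1]
grip_width: 0.0128
```

```bash
python3 - <<'E'
from plan import *
p,r=state()
c=cam('wrist','w10.png');s=cam('side')
cv2.imwrite('pics/s7.png',cv2.resize(s['frame'][180:384,140:390],None,fx=2.5,fy=2.5,interpolation=2))
E
```

```text
t 18.43 p [ 0.4843 -0.2555  0.1822] phi 84.22 z [ 0.0009 -0.0014 -1.    ] F [ 0.3934 -1.1832 -1.1438] T [0.1011 0.0301 0.0276] w 0.0128 q [-0.4851  0.3651  0.0185  1.2228 -0.0008 -0.3842]
```

View pics/w10.png

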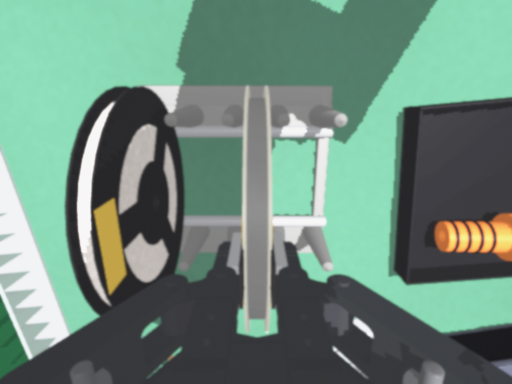

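View pics/s7.png

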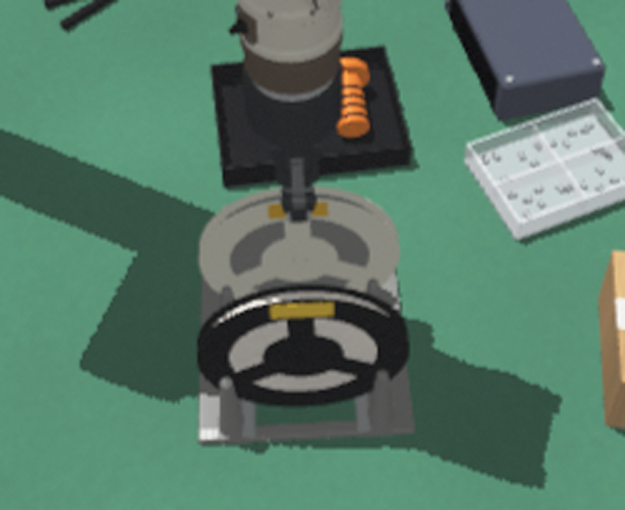

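Emit:
play_rows(
  plan=[0,0,4,0,0,0,0,0,2,0,0,0,0,0,0,0,0,0],
)

```text
clock: 18.9
eef_pos: [0.4849, -0.2563, 0.1775]
tool_rot: [0.051, 0.999, -0.001, 0.002]
ft_force: [0.5, -0.3, -1.0]
grip_width: 0.013
```

Emit:
play_rows(
  plan=[0,0,1.5,0,0,0,0,0,0,0,0,0],
)

```text
clock: 19.15
eef_pos: [0.4848, -0.2563, 0.1759]
tool_rot: [0.051, 0.999, -0.001, 0.002]
ft_force: [1.0, -0.3, -1.9]
grip_width: 0.0131
```

Emit:
play_rows(
  plan=[0,0,1,0,0,0,0,0,0,0,0,0],
)

```text
clock: 19.4
eef_pos: [0.4849, -0.2563, 0.1749]
tool_rot: [0.051, 0.999, -0.001, 0.002]
ft_force: [0.5, -0.1, -0.8]
grip_width: 0.0131
```

Emit:
play_rows(
  plan=[0,0,1.5,0,0,0,0,0,0,0,0,0],
)

```text
clock: 19.65
eef_pos: [0.485, -0.2564, 0.1744]
tool_rot: [0.051, 0.999, -0.002, 0.002]
ft_force: [-2.6, 0.8, 5.1]
grip_width: 0.0129
```

Emit:
play_rows(
  plan=[0,0,1.5,0,0,0,0,0,0,0,0,0],
)

```text
clock: 19.9
eef_pos: [0.485, -0.2566, 0.1743]
tool_rot: [0.051, 0.999, -0.002, 0.003]
ft_force: [-4.1, 2.1, 11.9]
grip_width: 0.0128
```

Emit:
play_rows(
  plan=[1,0,-1,0,0,0,0,0,0,0,0,0],
)

```text
clock: 20.15
eef_pos: [0.4844, -0.2564, 0.1742]
tool_rot: [0.051, 0.999, -0.002, 0.003]
ft_force: [-1.6, 0.2, 7.0]
grip_width: 0.0129
```

Emit:
play_rows(
  plan=[0,0,0,0,0,0,0,0,0,0,0,0,0,0,0,0,0,0,0,0,0,0,0,0],
  hand=48,
)

```text
clock: 20.65
eef_pos: [0.4839, -0.2561, 0.1726]
tool_rot: [0.051, 0.999, -0.001, 0.001]
ft_force: [0.1, 0.5, -0.0]
grip_width: 0.0411
```

```bash
python3 - <<'E'
from plan import *
p,r=state()
c=cam('wrist','w11.png')
# to spacer: up then turn
plan([([.49,-.22,.29],95,0,4),([.505,.08,.30],150,0,8),([.515,.228,.285],175,0,4)],(p,r))
E
```

```text
t 20.65 p [ 0.4839 -0.2561  0.1726] phi 84.19 z [ 0.0027 -0.0025 -1.    ] F [ 0.0872  0.5404 -0.0482] T [0.0183 0.0462 0.0218] w 0.0411 q [-0.4864  0.3698 -0.0004  1.1971 -0.0009 -0.3849]
16 rows; end [0.5153 0.2283 0.2845]
[-1,9,-29,0,0,-0.05,-1,9,-30,0,0,-0.04,-1,9,-29,0,0,-0.05,-2,9,-29,0,0,-0.05,-5,37,-1,0,0,-0.12,-10,36,-2,0,0,-0.12,-14,35,-1,0,0,-0.12,-18,33,-2,0,0,-0.12,-22,31,-1,0,0,-0.12,-25,28,-1,0,0,-0.12,-28,24,-2,0,0,-0.12,-32,21,-1,0,0,-0.12,-33,16,4,0,0,-0.11,-35,13,3,0,0,-0.11,-36,9,4,0,0,-0.11,-37,4,4,0,0,-0.11]
```

View pics/w11.png

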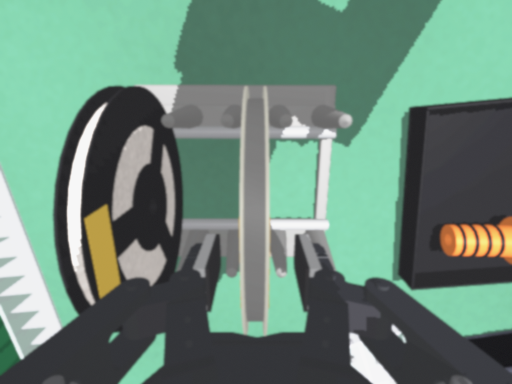

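Emit:
play_rows(
  plan=[0,0,-22,0,0,0,0,0,-32,0,0,0,-1,14,-32,0,0,-0.09,-3,22,-31,0,0,-0.1,-5,37,-1,0,0,-0.12,-10,36,-2,0,0,-0.12,-14,35,-1,0,0,-0.12,-18,33,-2,0,0,-0.12,-22,31,-1,0,0,-0.12,-25,28,-1,0,0,-0.12,-28,24,-2,0,0,-0.12,-32,21,-1,0,0,-0.12,-33,16,4,0,0,-0.11,-35,13,3,0,0,-0.11,-36,9,4,0,0,-0.11,-37,4,4,0,0,-0.11,0,0,0,0,0,0],
)

```text
clock: 22.82
eef_pos: [0.5145, 0.2304, 0.2838]
tool_rot: [-0.679, 0.734, -0.002, -0.0]
ft_force: [0.0, -0.9, 0.8]
grip_width: 0.0409
```

```bash
python3 - <<'E'
from plan import *
from fit import plane
p,r=state()
c=cam('wrist','w12.png');s=cam('side');t=cam('top')
cv2.imwrite('pics/s8.png',cv2.resize(s['frame'][180:384,140:390],None,fx=2.5,fy=2.5,interpolation=2))
for n,c in(('side',s),('top',t),('wrist',c)):
    W=cloud(c)
    P=W.reshape(-1,3);x0=.5168+.0866*(P[:,1]-.28)
    k=P[(abs(P[:,0]-x0)<.022)&(P[:,1]>.2)&(P[:,1]<.38)&(P[:,2]>.158)&(P[:,2]<.172)]
    if len(k):
        print(n,len(k),'y',np.percentile(k[:,1],[1,5,50,95,99]))
        for y in(.305,.32,.335,.35):
            q=k[abs(k[:,1]-y)<.007]
            if len(q)>3: print(y,q[:,0].min(),q[:,0].max(),(q[:,0].min()+q[:,0].max())/2-(.5168+.0866*(y-.28)),q[:,2].max())
    for d in bot.outline_of('reel_blue',n)[:1]:
        P=W[d['mask']];P=P[~np.isnan(P[:,0])];ce,nn,kk=plane(P);print(n,'blue',ce,nn)
E
```

```text
t 22.82 p [0.5145 0.2304 0.2838] phi 175.49 z [ 0.002  -0.0029 -1.    ] F [ 0.0253 -0.8886  0.801 ] T [0.0111 0.0408 0.0274] w 0.0409 q [ 0.4229  0.3578  0.2732  1.4856 -0.0035 -1.0693]
side 169 y [0.2919 0.2969 0.3434 0.3775 0.3787]
0.305 0.5081212891279456 0.529952079269435 7.168419869030274e-05 0.1658173665590954
0.32 0.5094965197088387 0.5354142597837767 0.002191389746307615 0.1650061011592605
0.335 0.5111761498422098 0.534361515826451 0.0012058328343304003 0.1648343299397198
0.35 0.5135544943302873 0.5361853835929346 0.002007938961610889 0.16775272740463
side blue [0.5244 0.3753 0.1498] [-0.0892 -0.996  -0.0047]
top blue [0.4783 0.3859 0.1983] [ 0.2493 -0.9523 -0.1761]
wrist 1929 y [0.2972 0.2993 0.3409 0.3774 0.3784]
0.305 0.506301945033331 0.5340375564736418 0.001204750753486361 0.16521405541675205
0.32 0.5075019644142157 0.5347715430513773 0.000872753732796383 0.16532672773699786
0.335 0.5092440629560268 0.5356386297262776 0.0008783463411521364 0.16548928163222276
0.35 0.5108708825847738 0.5377868506978617 0.0014668666413176767 0.16512736355270652
wrist blue [0.5266 0.3769 0.1381] [-0.0872 -0.9962  0.0056]
```

View pics/w12.png

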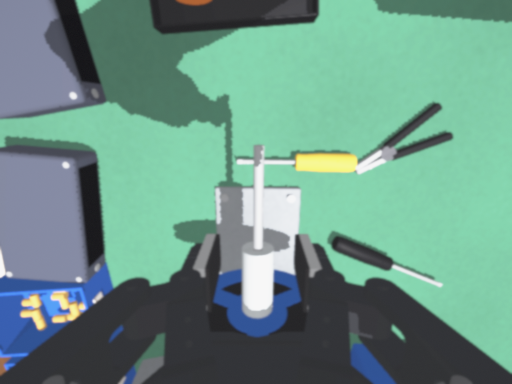

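View pics/s8.png

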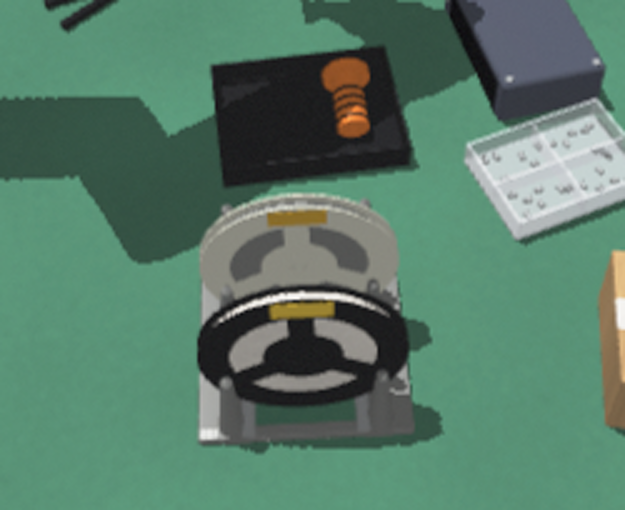

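```bash
python3 - <<'E'
from plan import *
plan([([.5205,.313,.285],175.03,0,3),([.5205,.313,.143],175.03,0,6)])
E
```

```text
t 23.12 p [0.515  0.2271 0.2852] phi 175.18 z [ 0.0037 -0.0026 -1.    ] F [-0.092  -0.0144 -0.2283] T [0.0038 0.0317 0.0212] w 0.0407 q [ 0.4175  0.3544  0.272   1.4861 -0.0039 -1.0692]
9 rows; end [0.5205 0.3129 0.143 ]
[-28.7,0.6,0,-0.001,-0.001,0.001,-28.6,0.6,0,-0.002,-0.001,0.001,-28.7,0.6,0.1,-0.001,0,0.001,0,0,24,0,0,0,0,0,23,0,0,0,0,0,24,0,0,0,0,0,24,0,0,0,0,0,23,0,0,0,0,0,24,0,0,0]
```

Emit:
play_rows(
  plan=[-28,0.6,0,-0.001,-0.001,0.001,-28,0.6,0,-0.002,-0.001,0.001,-29,0.6,0,-0.001,0,0.001,0,0,24,0,0,0,0,0,23,0,0,0,0,0,24,0,0,0,0,0,24,0,0,0,0,0,23,0,0,0,0,0,24,0,0,0,0,0,0,0,0,0],
  hand=85,
)

```text
clock: 24.38
eef_pos: [0.5189, 0.3113, 0.1408]
tool_rot: [-0.676, 0.737, 0.001, -0.003]
ft_force: [0.8, 0.1, 1.3]
grip_width: 0.0724
```

Emit:
play_rows(
  plan=[0,0,0,0,0,0,0,0,0,0,0,0,0,0,0,0,0,0,0,0,0,0,0,0,0,0,0,0,0,0,0,0,0,0,0,0],
  hand=0,
)

```text
clock: 25.12
eef_pos: [0.521, 0.3134, 0.1444]
tool_rot: [-0.676, 0.737, -0.0, 0.001]
ft_force: [-0.0, -0.5, 5.5]
grip_width: 0.0328
```

Emit:
play_rows(
  plan=[0,0,-2,0,0,0,0,0,-1,0,0,0,5,0,0,0,0,0,8,0,0,0,0,0],
)

```text
clock: 25.62
eef_pos: [0.5185, 0.2996, 0.1451]
tool_rot: [-0.676, 0.736, 0.0, -0.001]
ft_force: [-0.1, 0.3, -1.5]
grip_width: 0.033
```

```bash
python3 - <<'E'
from plan import *
state()
c=cam('wrist','w13.png')
E
```

```text
t 25.62 p [0.5185 0.2996 0.1451] phi 175.13 z [-0.0015 -0.0009 -1.    ] F [-0.1358  0.3296 -1.5377] T [-0.0312 -0.0425  0.0009] w 0.0330 q [ 0.524   0.4912  0.1143  1.1956 -0.0001 -0.9619]
```

View pics/w13.png

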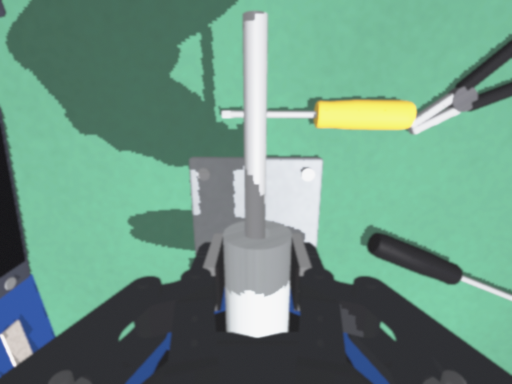

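Emit:
play_rows(
  plan=[15,0,0,0,0,0,22,0,0,0,0,0,25,0,0,0,0,0,25,0,0,0,0,0,25,0,0,0,0,0,25,0,0,0,0,0,25,0,0,0,0,0,28,0,0,0,0,0],
)

```text
clock: 26.68
eef_pos: [0.5021, 0.1086, 0.1459]
tool_rot: [-0.676, 0.737, -0.0, -0.0]
ft_force: [-0.3, 1.1, -2.1]
grip_width: 0.0329
```

```bash
python3 - <<'E'
from plan import *
s=state()
c=cam('side');cv2.imwrite('pics/s9.png',cv2.resize(c['frame'][40:270,140:390],None,fx=2.5,fy=2.5,interpolation=2))
plan([([.484,-.041,.10],178,0,6),([.484,-.041,.022],178,0,4)],s)
E
```

```text
t 26.68 p [0.5021 0.1086 0.1459] phi 175.07 z [-0.0004 -0.0006 -1.    ] F [-0.3362  1.119  -2.0777] T [ 0.0134 -0.0542  0.0353] w 0.0329 q [ 0.2134  0.3305 -0.132   1.1088 -0.0005 -1.2713]
10 rows; end [ 0.4844 -0.0406  0.022 ]
[25,1,8,0,0,-0.01,25,1,7,0,0,-0.01,25,1,8,0,0,-0.01,25,2,8,0,0,0,25,2,7,0,0,-0.01,25,1,8,0,0,-0.01,0,0,20,0,0,0,0,0,19,0,0,0,0,0,20,0,0,0,0,0,19,0,0,0]
```

View pics/s9.png

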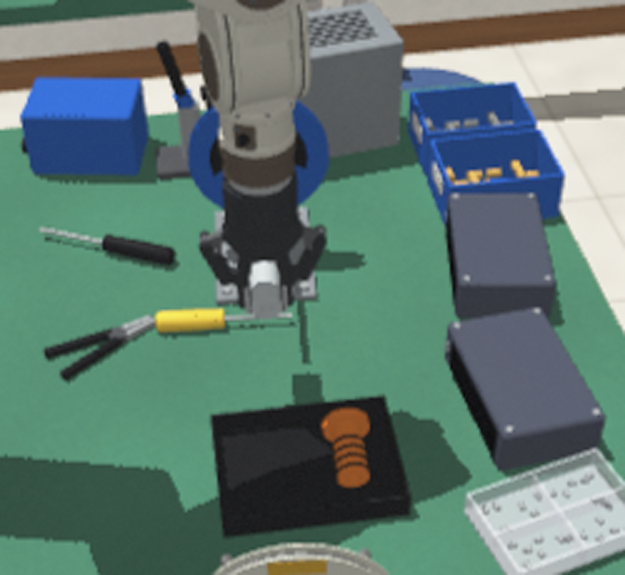

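Emit:
play_rows(
  plan=[25,1,8,0,0,-0.01,25,1,7,0,0,-0.01,25,1,8,0,0,-0.01,25,2,8,0,0,0,25,2,7,0,0,-0.01,25,1,8,0,0,-0.01,0,0,20,0,0,0,0,0,19,0,0,0,0,0,20,0,0,0,0,0,16,0,0,0,0,0,0,0,0,0],
)

```text
clock: 28.1
eef_pos: [0.4833, -0.0392, 0.0239]
tool_rot: [-0.694, 0.72, 0.001, -0.001]
ft_force: [0.6, -0.4, -0.9]
grip_width: 0.0327
```

Emit:
play_rows(
  plan=[0,0,3,0,0,0,0,0,0,0,0,0],
)

```text
clock: 28.35
eef_pos: [0.4855, -0.0388, 0.0224]
tool_rot: [-0.694, 0.72, -0.0, 0.0]
ft_force: [0.1, -0.2, -0.2]
grip_width: 0.0326
```

Emit:
play_rows(
  plan=[0,0,2,0,0,0,0,0,0,0,0,0],
)

```text
clock: 28.6
eef_pos: [0.4852, -0.0385, 0.0199]
tool_rot: [-0.695, 0.719, -0.0, -0.0]
ft_force: [-0.2, -0.2, -0.0]
grip_width: 0.0331
```

Emit:
play_rows(
  plan=[0,0,1.5,0,0,0,0,0,0,0,0,0],
)

```text
clock: 28.85
eef_pos: [0.485, -0.0385, 0.0182]
tool_rot: [-0.695, 0.719, 0.0, -0.0]
ft_force: [0.2, 0.3, -0.7]
grip_width: 0.033
```

Emit:
play_rows(
  plan=[0,0,1,0,0,0,0,0,0,0,0,0],
)

```text
clock: 29.1
eef_pos: [0.485, -0.0385, 0.0172]
tool_rot: [-0.695, 0.719, 0.0, -0.0]
ft_force: [-0.6, -0.0, -1.0]
grip_width: 0.0329
```

Emit:
play_rows(
  plan=[0,0,1,0,0,0,0,0,0,0,0,0],
)

```text
clock: 29.35
eef_pos: [0.4852, -0.0385, 0.0165]
tool_rot: [-0.694, 0.719, 0.0, -0.0]
ft_force: [-0.2, 0.4, 2.2]
grip_width: 0.0327
```

Emit:
play_rows(
  plan=[0,0,0.5,0,0,0,0,0,0,0,0,0],
)

```text
clock: 29.6
eef_pos: [0.4852, -0.0385, 0.0165]
tool_rot: [-0.695, 0.719, -0.0, -0.0]
ft_force: [-2.1, 0.2, 7.1]
grip_width: 0.0327
```

Emit:
play_rows(
  plan=[0,0,0,0,0,0,0,0,0,0,0,0,0,0,0,0,0,0,0,0,0,0,0,0],
  hand=56,
)

```text
clock: 30.1
eef_pos: [0.4851, -0.0385, 0.0157]
tool_rot: [-0.695, 0.719, 0.0, -0.0]
ft_force: [0.5, 0.3, 0.2]
grip_width: 0.0478
```

Emit:
play_rows(
  plan=[0,0,-15,0,0,0,0,0,-25,0,0,0,0,0,-40,0,0,0],
)

```text
clock: 30.48
eef_pos: [0.4842, -0.0384, 0.0965]
tool_rot: [-0.695, 0.719, 0.001, -0.001]
ft_force: [0.0, -0.2, 0.8]
grip_width: 0.0477
```

```bash
python3 - <<'E'
from plan import *
from fit import plane
st=state()
s=cam('side');t=cam('top');w=cam('wrist','w14.png')
cv2.imwrite('pics/s10.png',cv2.resize(s['frame'][40:270,140:390],None,fx=2.5,fy=2.5,interpolation=2))
for n,c in(('side',s),('top',t)):
    W=cloud(c)
    for d in bot.outline_of('reel_blue',n)[:1]:
        P=W[d['mask']];P=P[~np.isnan(P[:,0])];ce,nn,kk=plane(P);print(n,'blue',ce,nn,np.percentile(P[kk],[1,50,99],axis=0).tolist())
plan([([.48,.03,.29],155,0,4),([.5254,.3825,.29],85.03,0,10),([.5254,.3825,.268],85.03,0,1)],st)
E
```

```text
t 30.48 p [ 0.4842 -0.0384  0.0965] phi 177.98 z [-0.0029 -0.0002 -1.    ] F [ 0.0087 -0.2457  0.7659] T [-0.0035 -0.0321 -0.0449] w 0.0477 q [-0.0789  0.332  -0.2749  0.9668 -0.0004 -1.6144]
side blue [0.565  0.3716 0.1438] [-0.0847 -0.9964 -0.0106] [[0.4394507776235267, 0.3645096423727188, 0.09851778765216955], [0.5949363163729539, 0.36951089116507774, 0.14374094580716662], [0.6133663516731312, 0.3850711051132802, 0.19528937963576595]]
top blue [0.5235 0.3785 0.1598] [-0.0877 -0.9961  0.0007] [[0.4427139150637391, 0.3704401915447839, 0.07467009208970081], [0.519806980782495, 0.3786648941631868, 0.1616705661293405], [0.607584825390643, 0.38563652978982094, 0.23511933191233045]]
15 rows; end [0.5254 0.3825 0.268 ]
[-17,2,-48,0,0,0.1,-17,3,-49,0,0,0.1,-16,5,-48,0,0,0.1,-16,7,-48,0,0,0.1,-34,11,0,0,0,0.12,-32,14,0,0,0,0.12,-30,19,0,0,0,0.13,-28,22,0,0,0,0.12,-25,26,0,0,0,0.12,-22,28,0,0,0,0.12,-18,31,0,0,0,0.13,-14,32,-1,0,0,0.12,-9,34,0,0,0,0.12,-6,35,0,0,0,0.12,-0.2,0.4,22.3,0,-0.003,0.002]
```

View pics/s10.png

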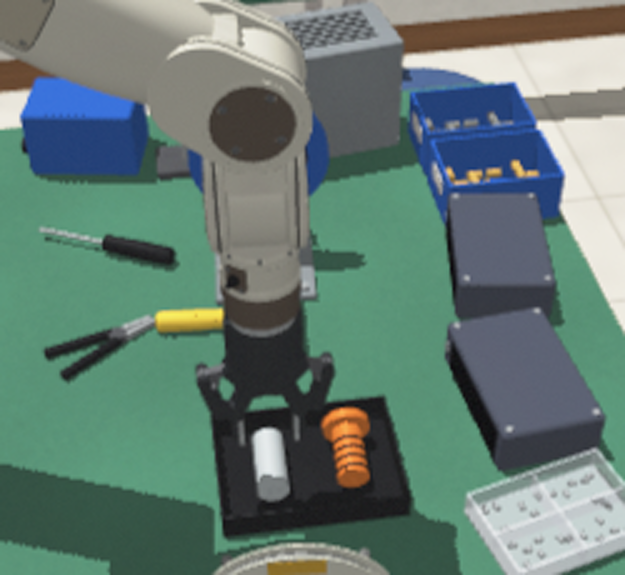

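View pics/w14.png

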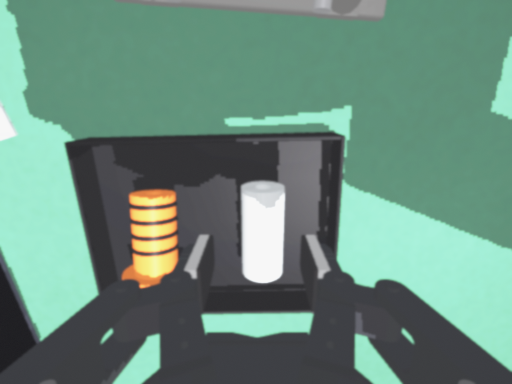

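```bash
python3 - <<'E'
from fit import *
for n in('top','side'):
    P=cloud(load(n)).reshape(-1,3)
    k=P[(P[:,0]>.3)&(P[:,0]<.8)&(P[:,1]>.40)&(P[:,1]<.75)&(P[:,2]>.1)]
    for a in np.arange(.4,.75,.05):
        q=k[(k[:,1]>=a)&(k[:,1]<a+.05)]
        if len(q):print(n,round(a,2),len(q),q[:,0].min().round(3),q[:,0].max().round(3),q[:,2].max().round(3),np.percentile(q[:,2],50).round(3))
E
```

```text
top 0.4 182 0.504 0.554 0.18 0.172
top 0.45 6 0.521 0.536 0.162 0.158
top 0.5 45 0.499 0.532 0.178 0.141
top 0.55 1667 0.301 0.755 0.2 0.173
top 0.6 1594 0.301 0.753 0.203 0.176
top 0.65 1278 0.302 0.747 0.184 0.175
top 0.7 62 0.302 0.737 0.18 0.175
side 0.4 1 0.452 0.452 0.185 0.185
side 0.5 90 0.498 0.553 0.178 0.156
side 0.55 1627 0.319 0.757 0.196 0.154
side 0.6 609 0.302 0.752 0.195 0.174
side 0.65 396 0.309 0.745 0.179 0.174
side 0.7 13 0.672 0.739 0.175 0.172
```

Emit:
play_rows(
  plan=[-17,2,-48,0,0,0.1,-17,3,-49,0,0,0.1,-16,5,-48,0,0,0.1,-16,7,-48,0,0,0.1,-34,11,0,0,0,0.12,-32,14,0,0,0,0.12,-30,19,0,0,0,0.13,-28,22,0,0,0,0.12,-25,26,0,0,0,0.12,-22,28,0,0,0,0.12,-18,31,0,0,0,0.13,-14,32,0,0,0,0.12,-9,34,0,0,0,0.12,-6,35,0,0,0,0.12,0,1,20,0,0,0,0,0,0,0,0,0],
  hand=75,
)

```text
clock: 32.72
eef_pos: [0.5244, 0.3826, 0.2647]
tool_rot: [0.042, 0.999, -0.003, -0.003]
ft_force: [-0.1, -0.6, 0.4]
grip_width: 0.064
```

```bash
python3 - <<'E'
from plan import *
state()
c=cam('wrist','w15.png');W=cloud(c)
m=(W[...,2]>.224)&(W[...,2]<.24)&(W[...,1]>.35)&(W[...,1]<.41)
P=W[m];print(len(P),np.percentile(P,[1,50,99],axis=0))
E
```

```text
t 32.73 p [0.5244 0.3826 0.2647] phi 85.21 z [-0.0067 -0.0049 -1.    ] F [-0.1283 -0.5941  0.3622] T [-0.0045 -0.0851  0.0142] w 0.0640 q [ 0.6304  0.5573  0.5349  1.5567 -0.      0.714 ]
1867 [[0.4849 0.3739 0.2241]
 [0.5219 0.3833 0.2276]
 [0.5647 0.3927 0.2365]]
```

View pics/w15.png

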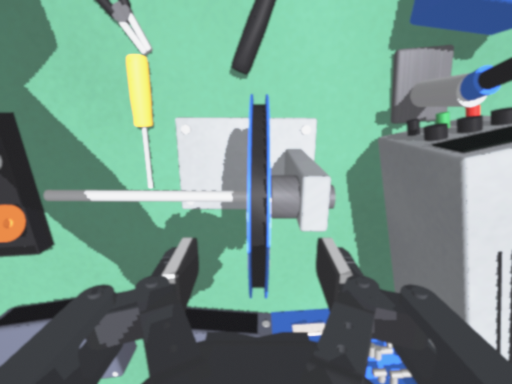

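The blue reel's edge (column ~259) is centred between the fingers (190/330), and the post is clear below.

Emit:
play_rows(
  plan=[0,0,16,0,0,0,0,0,16,0,0,0,0,0,14,0,0,0,0,0,0,0,0,0],
)

```text
clock: 33.28
eef_pos: [0.5253, 0.3822, 0.2216]
tool_rot: [0.043, 0.999, -0.001, -0.001]
ft_force: [-0.7, 0.6, -0.6]
grip_width: 0.0641
```

Emit:
play_rows(
  plan=[0,0,0,0,0,0,0,0,0,0,0,0,0,0,0,0,0,0,0,0,0,0,0,0,0,0,0,0,0,0,0,0,0,0,0,0],
  hand=0,
)

```text
clock: 34.02
eef_pos: [0.526, 0.3832, 0.2234]
tool_rot: [0.042, 0.999, 0.0, 0.0]
ft_force: [0.4, 0.8, 5.4]
grip_width: 0.013
```

Emit:
play_rows(
  plan=[0,0,-2,0,0,0,0,0,-0.5,0,0,0,0,-5,0,0,0,0],
)

```text
clock: 34.4
eef_pos: [0.5249, 0.3779, 0.2241]
tool_rot: [0.042, 0.999, -0.001, -0.001]
ft_force: [0.3, -0.4, -1.8]
grip_width: 0.0124
```

```bash
python3 - <<'E'
from plan import *
state()
c=cam('wrist','w16.png')
E
```

```text
t 34.40 p [0.5249 0.3779 0.2241] phi 85.19 z [-0.0021 -0.0014 -1.    ] F [ 0.3423 -0.4013 -1.769 ] T [ 0.0177  0.0477 -0.0002] w 0.0124 q [0.6239 0.552  0.4221 1.4434 0.0001 0.7079]
```

View pics/w16.png

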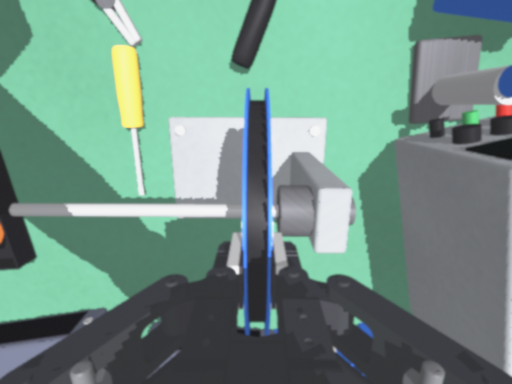

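Emit:
play_rows(
  plan=[0,-12,0,0,0,0,0,-18,0,0,0,0,0.5,-20,0,0,0,0,0,-20,0,0,0,0,0,-20,0,0,0,0],
)

```text
clock: 35.08
eef_pos: [0.517, 0.2869, 0.2252]
tool_rot: [0.042, 0.999, -0.0, -0.0]
ft_force: [0.5, 0.1, -1.2]
grip_width: 0.0128
```

Emit:
play_rows(
  plan=[0,-20,0,0,0,0,0,-22,0,0,0,0,0,-22,0,0,0,0,0,-22,0,0,0,0,0,-22,0,0,0,0,0,-25,0,0,0,0],
)

```text
clock: 35.83
eef_pos: [0.5059, 0.1545, 0.2253]
tool_rot: [0.042, 0.999, -0.0, -0.0]
ft_force: [0.9, 0.1, -1.6]
grip_width: 0.013
```

```bash
python3 - <<'E'
from plan import *
s=state()
c=cam('wrist','w17.png')
plan([([.5,.06,.29],84.2,0,3),([.487,-.2131,.305],84.2,0,8)],s)
E
```

```text
t 35.83 p [0.5059 0.1545 0.2253] phi 85.17 z [-0.0004 -0.0003 -1.    ] F [ 0.9256  0.0865 -1.623 ] T [-0.0486  0.053  -0.0238] w 0.0130 q [ 0.2965  0.306   0.0486  1.3138 -0.0001  0.3808]
11 rows; end [ 0.4873 -0.2132  0.3051]
[-0.7,-31.6,-21.6,0,0,0.006,-0.9,-31.5,-21.5,0,0,0.005,-1,-31.6,-21.6,0,0,0.006,-2,-34,-2,0,0,0,-2,-34,-2,0,0,0,-2,-34,-2,0,0,0,-1,-34,-1,0,0,0,-2,-35,-2,0,0,0,-2,-34,-2,0,0,0,-2,-34,-2,0,0,0,-2,-34,-2,0,0,0]
```

View pics/w17.png

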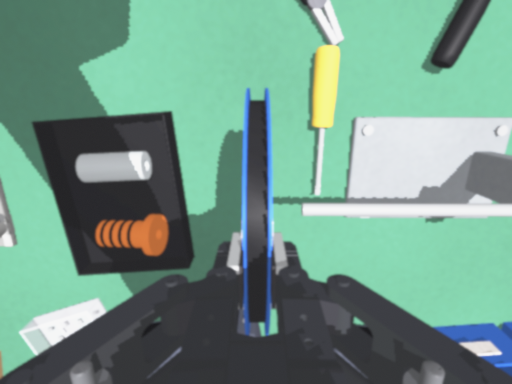

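Emit:
play_rows(
  plan=[-1,-31,-22,0,0,0.006,-1,-31,-22,0,0,0.005,-1,-32,-22,0,0,0.006,-2,-34,-2,0,0,0,-2,-34,-2,0,0,0,-2,-34,-2,0,0,0,-1,-34,-1,0,0,0,-2,-35,-2,0,0,0,-2,-34,-2,0,0,0,-2,-34,-2,0,0,0,-2,-34,-2,0,0,0,0,0,0,0,0,0],
)

```text
clock: 37.38
eef_pos: [0.4873, -0.2135, 0.3062]
tool_rot: [0.053, 0.999, -0.0, -0.0]
ft_force: [0.5, 0.3, -2.7]
grip_width: 0.0128
```

```bash
python3 - <<'E'
from plan import *
from fit import plane
p,r=state()
w=cam('wrist','w18.png');s=cam('side');t=cam('top')
for q in('reel_blue','reel_white'):
  for n,c in(('side',s),('top',t)):
    W=cloud(c)
    for d in bot.outline_of(q,n)[:1]:
        P=W[d['mask']];P=P[~np.isnan(P[:,0])];ce,nn,k=plane(P);nn*=np.sign(nn[1])
        y=ce[1]-nn[0]/nn[1]*(.485-ce[0])
        print(q,n,round(d['p'],2),nn,'face y at x=.485:',y,'x mid',np.percentile(P[k][:,0],[.5,99.5]).mean(),P[:,2].min(),P[:,2].max())
E
```

```text
t 37.38 p [ 0.4873 -0.2135  0.3062] phi 83.97 z [-0.0005 -0.0007 -1.    ] F [ 0.5202  0.3059 -2.6724] T [ 0.0241 -0.0002  0.027 ] w 0.0128 q [-0.4125  0.2896  0.235   1.5164 -0.0008 -0.3072]
reel_blue side 0.79 [ 0.1043  0.9945 -0.0002] face y at x=.485: -0.21936893442092814 x mid 0.48797373082604634 -0.000805700415927979 0.34309726899202553
reel_blue top 0.61 [0.1026 0.9947 0.0028] face y at x=.485: -0.20307679978416823 x mid 0.4879196592338033 0.15068757847440928 0.3161349266799607
reel_white side 0.73 [0.1013 0.9949 0.0019] face y at x=.485: -0.2652560781345621 x mid 0.48323209173783477 0.052172969257450075 0.1874491160142009
```

View pics/w18.png

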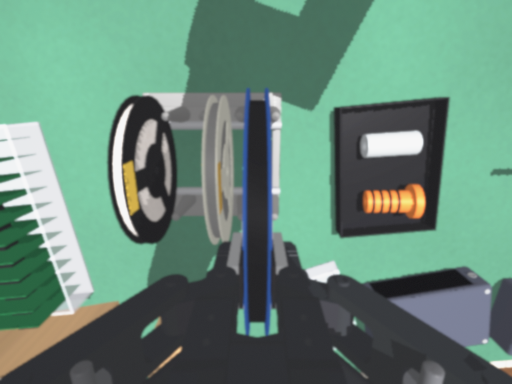

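Emit:
play_rows(
  plan=[0,-1.5,15,0,0,-0.003,0,0,25,0,0,0,0,0,25,0,0,0,0,0,25,0,0,0,0,0,20,0,0,0,0,0,13,0,0,0,0,0,0,0,0,0],
)

```text
clock: 38.6
eef_pos: [0.4867, -0.2121, 0.182]
tool_rot: [0.049, 0.999, 0.0, -0.002]
ft_force: [0.0, 0.2, -0.4]
grip_width: 0.0133
```

```bash
python3 - <<'E'
from plan import *
state();cam('wrist','w19.png')
E
```

```text
t 38.60 p [ 0.4867 -0.2121  0.182 ] phi 84.37 z [-0.0033  0.0008 -1.    ] F [ 0.0265  0.2163 -0.4151] T [0.0264 0.0288 0.0279] w 0.0133 q [-0.4106  0.337  -0.023   1.2141 -0.0006 -0.3124]
```

View pics/w19.png

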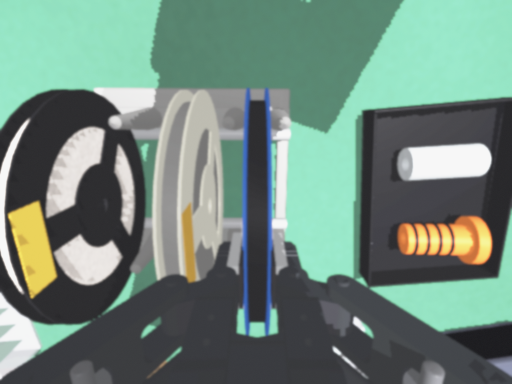

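Emit:
play_rows(
  plan=[0,0,4,0,0,0,0,0,2,0,0,0,0,0,0,0,0,0],
)

```text
clock: 39.02
eef_pos: [0.4876, -0.2127, 0.1776]
tool_rot: [0.049, 0.999, -0.0, -0.0]
ft_force: [-0.3, 0.4, -2.8]
grip_width: 0.0127
```

Emit:
play_rows(
  plan=[0,0,1.5,0,0,0,0,0,0,0,0,0],
)

```text
clock: 39.28
eef_pos: [0.4875, -0.2126, 0.1758]
tool_rot: [0.049, 0.999, -0.0, -0.0]
ft_force: [0.6, 0.7, -1.6]
grip_width: 0.013
```

Emit:
play_rows(
  plan=[0,0,1.5,0,0,0,0,0,0,0,0,0],
)

```text
clock: 39.52
eef_pos: [0.4875, -0.2126, 0.1742]
tool_rot: [0.049, 0.999, -0.0, -0.0]
ft_force: [0.0, -0.7, -1.0]
grip_width: 0.0128
```

Emit:
play_rows(
  plan=[0,0,1.5,0,0,0,0,0,0,0,0,0],
)

```text
clock: 39.78
eef_pos: [0.4877, -0.2127, 0.1733]
tool_rot: [0.049, 0.999, -0.0, -0.0]
ft_force: [-1.8, 0.2, 0.6]
grip_width: 0.0128
```

Emit:
play_rows(
  plan=[0,0,0.7,0,0,0,0,0,0,0,0,0],
)

```text
clock: 40.02
eef_pos: [0.4877, -0.2128, 0.1732]
tool_rot: [0.049, 0.999, -0.0, 0.0]
ft_force: [-2.0, 0.4, 4.8]
grip_width: 0.0126
```

Emit:
play_rows(
  plan=[1,0,0,0,0,0,0,0,0.3,0,0,0],
)

```text
clock: 40.28
eef_pos: [0.4873, -0.2127, 0.173]
tool_rot: [0.049, 0.999, -0.0, 0.001]
ft_force: [-1.7, 1.5, 6.6]
grip_width: 0.0129
```

Emit:
play_rows(
  plan=[0,0,0,0,0,0,0,0,0,0,0,0,0,0,0,0,0,0,0,0,0,0,0,0],
  hand=33,
)

```text
clock: 40.78
eef_pos: [0.4865, -0.2125, 0.1716]
tool_rot: [0.049, 0.999, -0.0, -0.001]
ft_force: [-0.3, -0.3, 0.5]
grip_width: 0.028
```

Emit:
play_rows(
  plan=[0,0,-15,0,0,0,0,0,-25,0,0,0,0,0,-40,0,0,0,0,0,-50,0,0,0,0,0,0,0,0,0],
)

```text
clock: 41.4
eef_pos: [0.4889, -0.2134, 0.3078]
tool_rot: [0.049, 0.999, -0.002, 0.005]
ft_force: [-0.2, 0.7, 0.3]
grip_width: 0.0282
```

```bash
python3 - <<'E'
from plan import *
state();cam('wrist','w20.png');s=cam('side');t=cam('top')
cv2.imwrite('pics/s11.png',cv2.resize(s['frame'][60:384,120:400],None,fx=1.8,fy=1.8,interpolation=2))
cv2.imwrite('pics/t11.png',cv2.resize(t['frame'][120:330,100:450],None,fx=2.2,fy=2.2,interpolation=2))
E
```

```text
t 41.40 p [ 0.4889 -0.2134  0.3078] phi 84.35 z [ 0.0094 -0.0047 -0.9999] F [-0.1847  0.7109  0.2742] T [-0.0137  0.0349 -0.0207] w 0.0282 q [-0.4113  0.2835  0.2308  1.5076 -0.0005 -0.3128]
```

View pics/w20.png

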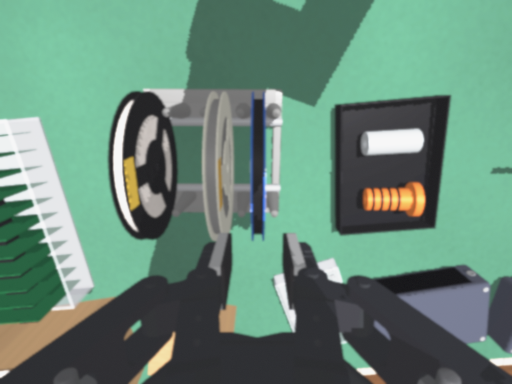

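View pics/s11.png

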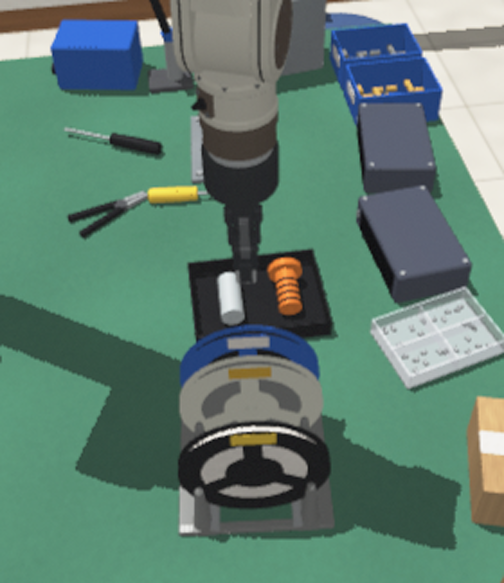

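View pics/t11.png

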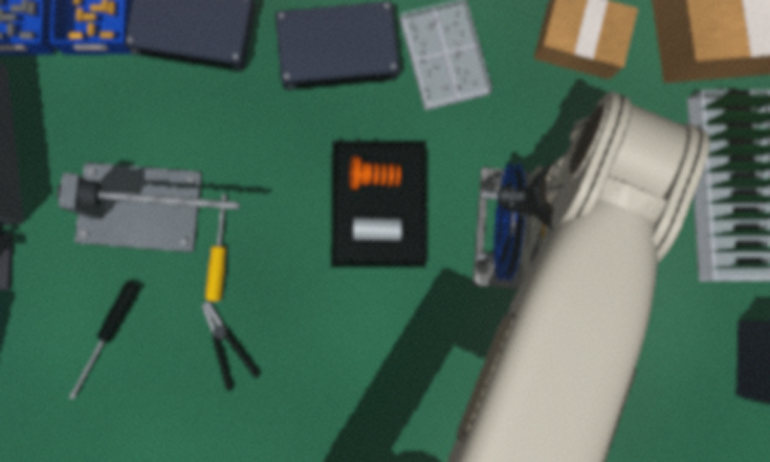

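All the parts are in place: bar empty, tray holding collar and spacer, blue and white upright in the rack, and the tools unmoved. The gripper is clear, so I check reel heights once and hand in.

```bash
python3 - <<'E'
from plan import *
s=cam('side');W=cloud(s)
for q in('reel_blue','reel_white','reel_black'):
    for d in bot.outline_of(q,'side')[:1]:
        P=W[d['mask']];P=P[~np.isnan(P[:,0])];print(q,round(d['p'],2),np.percentile(P,[1,50,99],axis=0).tolist())
print(bot.job_done())
E
```

```text
reel_blue 0.58 [[0.4021791039683646, -0.23133463311419275, 0.0011457978907708501], [0.48753239017843186, -0.2174220249259874, 0.15556344961903645], [0.5730115399984969, -0.061086389282233367, 0.18588924952176863]]
reel_white 0.67 [[0.39908358364353874, -0.28392213080690004, 0.05605261578134556], [0.48343196063433813, -0.2639968141349212, 0.1259263677656401], [0.5674854454572756, -0.2438424467953977, 0.1839044829946786]]
reel_black 0.71 [[0.39082693119129197, -0.36124015136177534, 0.01624013836105788], [0.4737015402645925, -0.35089840149524204, 0.11419159304635162], [0.5566809893997675, -0.33241893661948785, 0.18303782364140675]]
the job is handed in; nothing more can be done
None
```

The holder is cleared and the job is handed in, at about 41.5 s on the clock. I slid off the collar, the white reel, the spacer and the blue reel, in that order. The collar and spacer were lowered until they touched the tray floor before I let go. The white reel went into slot 2 and the blue reel into slot 3 of the rack the same way.

The last pictures show:
- **Bar and tray:** the bar is empty, and both parts lie inside the tray.
- **Reels:** both stand upright between their pegs. Their rim tops read about 184–186 mm, against the 186 mm expected when seated.
- **Everything else:** the black reel and the tools look unmoved.
- **Gripper:** it was open and clear above the rack at hand-in.

The highest reading between moves was about 12 N, while seating the white reel. No check failed. One outline was loose: the final "reel_blue" mask also took in some background, so I judged that reel mainly from the pictures.

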